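# Set out a sanding batch of rooks and pawns and start the sander

## Robot

A 7-joint arm with a two-finger parallel gripper is mounted at the origin on the work surface. World frame = base frame: x ahead of the robot, y to its left, z up, the work surface at z = 0. Lengths are in m, angles in rad, forces in N, time in s.
With the tool pointing down it reaches from about 0.4 to 0.875 m from the base axis. Payload 6.5 kg.
Tool frame: the origin (TCP) lies midway between the tips of the shut fingers; the grasp point (between the pads) lies 19 mm behind it; z points along the fingers, y is the line along which they close (so a half turn about z gives the same grasp; the last joint's range is limited). The gripper opens to 85 mm and grips with 20 to 120 N. Pads are 22 mm wide; open, the fingers measure 114 mm over their backs; the gripper's body (76 mm by 85 mm) begins 54 mm behind the grasp point. The pads swing forward as they close: fully open they stand 13 mm farther back than shut.
Start: joints at [1.159, 0.536, -0.004, 1.538, 0.003, 1.067, -0.071], TCP at [0.22, -0.612, 0.231] pointing down, gripper open.
Joint ranges: [-2.7, 2.7], [-0.37, 2.16], [-1.27, 1.26], [0.24, 2.4], [-1.31, 4.45], [0.19, 1.91], [-2.76, 2.76]. Speed limits (rad/s): [2.39, 2.39, 3.14, 3.14, 3.14, 3.14, 3.14].

## Interface

Orientations are given as [roll, pitch, yaw] about the fixed x, y, z axes, in that order (R = Rz(yaw) Ry(pitch) Rx(roll)).
In Python, from plant import r gives the robot as it stands. The module is installed in compiled form; this text tells all that it offers.
- The arm moves only by the shell command python3 -m inch 'ROWS' [FORCE]. ROWS is JSON, a list of rows, each a list of 3 entries, a list of its own where there are three numbers: the opening, from -1 (shut) to 1 (fully open), then the shift along the tool's x, y, z in units of 150 mm (1.0 is 150 mm), then the turn, a rotation vector about the tool's x, y, z in units of 120 degrees (1.0 is 120 degrees). In form: [[fingers, [x, y, z], [wx, wy, wz]], ...]. A call has 1 to 8 rows; each row is the pose to reach, as a shift and turn from the pose commanded when the call began, along the tool's axes at that moment; what a row does not reach only later rows make up. A row lasts 1/12 s, in which the tool goes at most 41.7 mm and 7.16 degrees, less where a joint would pass 70% of its speed; a pose out of reach is approached as far as the arm can. A call with a number of a shift or a turn outside -1 to 1 is refused whole. A call with a gripper value outside its range is refused whole. The fingers move at their own pace and stop on an object; FORCE is the grip in N (left out, the last holds). Time passes only in rows, so rows that repeat a pose let the fingers close. It gives the time, the measured TCP pose, the force, the opening and the grip force at its end, in the units of the state.
- r.get_state(): the state, without advancing time (a new reading comes with each control period).
- r.capture(name): name is "side" or "top" or "wrist"; returns the picture (420x560x3 uint8, blue, green, red); there is no depth.
- r.camera_info(name): a dict with "camera_matrix" (3x3 intrinsics, pixels), "R" (3x3) and "t" (3): a world point X has camera coordinates R X + t; the wrist camera has in their place "mount" (4x4, takes a point from camera to tool coordinates, whose origin is the TCP and whose axes are the flange's). Camera axes: x right, y down, z forward; pixel columns grow to the right and rows downward; lengths in m; the calibration is good to about 2 mm. A picture is of the moment at which its call begins: read the wrist's pose just before it. camera_info takes no time and is no camera call.
- r.close_job(): hands the job in; it is judged then, once.
The state is a dict: "clock": time; "q": joint angles; "joint_velocities": joint speeds; "effort": joint torques, N m; "tcp_pos": TCP position; "ee_rot": TCP orientation; "contact_force": force on the tool from outside, world axes, zero at the start; "wrist_torque": the same for the moment, N m; "gripper_width": finger opening in m; "finger_force": force on a finger pad.
Only numpy, scipy, OpenCV 4.12 (cv2) and the standard library are available. Lean on these libraries where they do the work, as an engineer would, in place of code of your own. Each camera call takes 0.05 s, during which the arm holds its last target. There are 200 camera calls.

## Task

Set out the next sanding batch on the batch board: lift the rooks one by one out of the bin and stand them in a neat row on the ring marks beside the dark strip, and stand the pawns in a second row on the marks nearer the robot, each row filled from the brass end without gaps. Once both rows stand, switch the sanding unit on by pressing the robot-side end of its rocker fully down, leaving the loose drum, the tin and the tea glass where they are.

Things in the scene. Friction and masses are not known exactly. Their poses are not given: they have to be found in the camera images.
- rook1: beech rook with a weighted base, standing in the bin (may be absent): 90 mm tall, round base 50 mm across and 14 mm high, stem about 34 mm across, cylindrical turret 40 mm across from 62 to 90 mm up with a notched top (grip the turret, about 74 mm up). Origin: on the axis, 50 mm above the underside; z up the piece. Takes any turn about z.
- rook2: beech rook with a weighted base, standing in the bin (may be absent): 90 mm tall, round base 50 mm across and 14 mm high, stem about 34 mm across, cylindrical turret 40 mm across from 62 to 90 mm up with a notched top (grip the turret, about 74 mm up). Origin: on the axis, 50 mm above the underside; z up the piece. Takes any turn about z.
- rook3: beech rook with a weighted base, standing in the bin (may be absent): 90 mm tall, round base 50 mm across and 14 mm high, stem about 34 mm across, cylindrical turret 40 mm across from 62 to 90 mm up with a notched top (grip the turret, about 74 mm up). Origin: on the axis, 50 mm above the underside; z up the piece. Takes any turn about z.
- rook4: beech rook with a weighted base, standing in the bin (may be absent): 90 mm tall, round base 50 mm across and 14 mm high, stem about 34 mm across, cylindrical turret 40 mm across from 62 to 90 mm up with a notched top (grip the turret, about 74 mm up). Origin: on the axis, 50 mm above the underside; z up the piece. Takes any turn about z.
- pawn1: beech pawn with a weighted base, standing on the linoleum (may be absent): 72 mm tall, round base 48 mm across and 12 mm high, thin stem, round head 34 mm across from 44 to 72 mm up, barrel-sided between 44 and 66 mm (grip it about 55 mm up). Origin: on the axis, 50 mm above the underside; z up the piece. Takes any turn about z.
- pawn2: beech pawn with a weighted base, standing on the linoleum (may be absent): 72 mm tall, round base 48 mm across and 12 mm high, thin stem, round head 34 mm across from 44 to 72 mm up, barrel-sided between 44 and 66 mm (grip it about 55 mm up). Origin: on the axis, 50 mm above the underside; z up the piece. Takes any turn about z.
- pawn3: beech pawn with a weighted base, standing on the linoleum (may be absent): 72 mm tall, round base 48 mm across and 12 mm high, thin stem, round head 34 mm across from 44 to 72 mm up, barrel-sided between 44 and 66 mm (grip it about 55 mm up). Origin: on the axis, 50 mm above the underside; z up the piece. Takes any turn about z.
- board: fixed plywood board 200 x 280 x 4 mm. A flush dark wood strip 16 mm wide runs along its far edge (+x), a brass strip along its left end (+y). Four rook rings (58 mm across) lie in a row by the dark strip, three pawn rings (54 mm) in a row nearer the robot; rings 68 mm apart, rows 90 mm apart. Origin: centre of the underside; x to the dark strip, y to the brass end.
- rook_mark1 (a point): centre of the rook row's ring mark 1 (the ring at the brass end), on the board's top surface
- pawn_mark1 (a point): centre of the pawn row's ring mark 1 (the ring at the brass end), on the board's top surface
- rook_mark2 (a point): centre of the rook row's ring mark 2 (ring 2 counted from the brass end), on the board's top surface
- pawn_mark2 (a point): centre of the pawn row's ring mark 2 (ring 2 counted from the brass end), on the board's top surface
- rook_mark3 (a point): centre of the rook row's ring mark 3 (ring 3 counted from the brass end), on the board's top surface
- pawn_mark3 (a point): centre of the pawn row's ring mark 3 (ring 3 counted from the brass end), on the board's top surface
- rook_mark4 (a point): centre of the rook row's ring mark 4 (ring 4 counted from the brass end), on the board's top surface
- bin: fixed grey plastic open bin, 200 x 200 mm, walls 60 mm high and 5 mm thick, inner floor 5 mm up. Origin: centre of the underside.
- sander: fixed grey plastic sanding unit; a switch pod 100 x 80 x 55 mm stands out on its robot side, carrying a black rocker. Origin: on the table under the rocker's pivot; x points away from the robot into the unit, whose housing (100 mm high) begins 50 mm beyond the pivot and carries a yellow drum 180 mm high overall.
- rocker (a joint): tilt of the rocker switch about its mid pivot 70 mm above the table, rad: about -0.2 is off (the end nearer the robot stands up), +0.2 is on (that end is fully down). It stays where it is left; 3 to 5 N on the end turns it.
- rocker_near (a point): point on the top face of the black rocker (64 x 36 mm), 24 mm from its pivot on the robot's side, at the small white line: press straight down here to switch on; it moves about 10 mm down
- drum: bystander: yellow rubber sanding drum standing on end, 44 mm across, 60 mm high, with a bore. Origin under its centre.
- tin: bystander: closed aluminium wax tin 58 mm across, 36 mm high. Origin under its centre.
- tea_glass: bystander: empty tea glass 56 mm across, 85 mm high, beyond the board's brass end. Origin under its centre.

How it is judged:
On the way, in this order (a step that is already met when the one before it is completed fails the run):
1. every rook and pawn present stands upright and let go in its row: each within 8 mm of a ring mark's centre, the row filled from the brass end without gaps, while the sander is still off ((horizontal distance between rook1 and rook_mark1 below 0.008 m or (horizontal distance between rook1 and rook_mark2 below 0.008 m and horizontal distance between any of rook2, rook3, rook4 and rook_mark1 below 0.008 m) or (horizontal distance between rook1 and rook_mark3 below 0.008 m and horizontal distance between any of rook2, rook3, rook4 and rook_mark2 below 0.008 m) or (horizontal distance between rook1 and rook_mark4 below 0.008 m and horizontal distance between any of rook2, rook3, rook4 and rook_mark3 below 0.008 m)) and angle between each of rook1, rook2, rook3, rook4, pawn1, pawn2, pawn3's own z axis and vertical below 0.1 rad and z of each of rook1, rook2, rook3, rook4, pawn1, pawn2, pawn3 in the frame of board below 0.06 m and linear speed of each of rook1, rook2, rook3, rook4, pawn1, pawn2, pawn3 below 0.02 m/s and contact force between each of rook1, rook2, rook3, rook4, pawn1, pawn2, pawn3 and the fingers below 0.1 N and (horizontal distance between rook2 and rook_mark1 below 0.008 m or (horizontal distance between rook2 and rook_mark2 below 0.008 m and horizontal distance between any of rook1, rook3, rook4 and rook_mark1 below 0.008 m) or (horizontal distance between rook2 and rook_mark3 below 0.008 m and horizontal distance between any of rook1, rook3, rook4 and rook_mark2 below 0.008 m) or (horizontal distance between rook2 and rook_mark4 below 0.008 m and horizontal distance between any of rook1, rook3, rook4 and rook_mark3 below 0.008 m)) and (horizontal distance between rook3 and rook_mark1 below 0.008 m or (horizontal distance between rook3 and rook_mark2 below 0.008 m and horizontal distance between any of rook1, rook2, rook4 and rook_mark1 below 0.008 m) or (horizontal distance between rook3 and rook_mark3 below 0.008 m and horizontal distance between any of rook1, rook2, rook4 and rook_mark2 below 0.008 m) or (horizontal distance between rook3 and rook_mark4 below 0.008 m and horizontal distance between any of rook1, rook2, rook4 and rook_mark3 below 0.008 m)) and (horizontal distance between rook4 and rook_mark1 below 0.008 m or (horizontal distance between rook4 and rook_mark2 below 0.008 m and horizontal distance between any of rook1, rook2, rook3 and rook_mark1 below 0.008 m) or (horizontal distance between rook4 and rook_mark3 below 0.008 m and horizontal distance between any of rook1, rook2, rook3 and rook_mark2 below 0.008 m) or (horizontal distance between rook4 and rook_mark4 below 0.008 m and horizontal distance between any of rook1, rook2, rook3 and rook_mark3 below 0.008 m)) and (horizontal distance between pawn1 and pawn_mark1 below 0.008 m or (horizontal distance between pawn1 and pawn_mark2 below 0.008 m and horizontal distance between any of pawn2, pawn3 and pawn_mark1 below 0.008 m) or (horizontal distance between pawn1 and pawn_mark3 below 0.008 m and horizontal distance between any of pawn2, pawn3 and pawn_mark2 below 0.008 m)) and (horizontal distance between pawn2 and pawn_mark1 below 0.008 m or (horizontal distance between pawn2 and pawn_mark2 below 0.008 m and horizontal distance between any of pawn1, pawn3 and pawn_mark1 below 0.008 m) or (horizontal distance between pawn2 and pawn_mark3 below 0.008 m and horizontal distance between any of pawn1, pawn3 and pawn_mark2 below 0.008 m)) and (horizontal distance between pawn3 and pawn_mark1 below 0.008 m or (horizontal distance between pawn3 and pawn_mark2 below 0.008 m and horizontal distance between any of pawn1, pawn2 and pawn_mark1 below 0.008 m) or (horizontal distance between pawn3 and pawn_mark3 below 0.008 m and horizontal distance between any of pawn1, pawn2 and pawn_mark2 below 0.008 m)) and value of joint rocker below 0 rad), for 0.3 s.
2. the sanding unit is switched on, the robot-side end of the rocker fully down (value of joint rocker above 0.15 rad), for 0.2 s.
At the end, for the whole second after the job is handed in: All rooks present stand on the marks beside the dark strip and all pawns on the marks nearer the robot: each within 8 mm of a mark's centre and 0.1 rad of upright, at rest, let go, both rows filled from the brass end without gaps (any order); the rocker is on (above 0.15 rad) ((horizontal distance between rook1 and rook_mark1 below 0.008 m or (horizontal distance between rook1 and rook_mark2 below 0.008 m and horizontal distance between any of rook2, rook3, rook4 and rook_mark1 below 0.008 m) or (horizontal distance between rook1 and rook_mark3 below 0.008 m and horizontal distance between any of rook2, rook3, rook4 and rook_mark2 below 0.008 m) or (horizontal distance between rook1 and rook_mark4 below 0.008 m and horizontal distance between any of rook2, rook3, rook4 and rook_mark3 below 0.008 m)) and angle between each of rook1, rook2, rook3, rook4, pawn1, pawn2, pawn3's own z axis and vertical below 0.1 rad and z of each of rook1, rook2, rook3, rook4, pawn1, pawn2, pawn3 in the frame of board below 0.06 m and linear speed of each of rook1, rook2, rook3, rook4, pawn1, pawn2, pawn3 below 0.02 m/s and contact force between each of rook1, rook2, rook3, rook4, pawn1, pawn2, pawn3 and the fingers below 0.1 N and (horizontal distance between rook2 and rook_mark1 below 0.008 m or (horizontal distance between rook2 and rook_mark2 below 0.008 m and horizontal distance between any of rook1, rook3, rook4 and rook_mark1 below 0.008 m) or (horizontal distance between rook2 and rook_mark3 below 0.008 m and horizontal distance between any of rook1, rook3, rook4 and rook_mark2 below 0.008 m) or (horizontal distance between rook2 and rook_mark4 below 0.008 m and horizontal distance between any of rook1, rook3, rook4 and rook_mark3 below 0.008 m)) and (horizontal distance between rook3 and rook_mark1 below 0.008 m or (horizontal distance between rook3 and rook_mark2 below 0.008 m and horizontal distance between any of rook1, rook2, rook4 and rook_mark1 below 0.008 m) or (horizontal distance between rook3 and rook_mark3 below 0.008 m and horizontal distance between any of rook1, rook2, rook4 and rook_mark2 below 0.008 m) or (horizontal distance between rook3 and rook_mark4 below 0.008 m and horizontal distance between any of rook1, rook2, rook4 and rook_mark3 below 0.008 m)) and (horizontal distance between rook4 and rook_mark1 below 0.008 m or (horizontal distance between rook4 and rook_mark2 below 0.008 m and horizontal distance between any of rook1, rook2, rook3 and rook_mark1 below 0.008 m) or (horizontal distance between rook4 and rook_mark3 below 0.008 m and horizontal distance between any of rook1, rook2, rook3 and rook_mark2 below 0.008 m) or (horizontal distance between rook4 and rook_mark4 below 0.008 m and horizontal distance between any of rook1, rook2, rook3 and rook_mark3 below 0.008 m)) and (horizontal distance between pawn1 and pawn_mark1 below 0.008 m or (horizontal distance between pawn1 and pawn_mark2 below 0.008 m and horizontal distance between any of pawn2, pawn3 and pawn_mark1 below 0.008 m) or (horizontal distance between pawn1 and pawn_mark3 below 0.008 m and horizontal distance between any of pawn2, pawn3 and pawn_mark2 below 0.008 m)) and (horizontal distance between pawn2 and pawn_mark1 below 0.008 m or (horizontal distance between pawn2 and pawn_mark2 below 0.008 m and horizontal distance between any of pawn1, pawn3 and pawn_mark1 below 0.008 m) or (horizontal distance between pawn2 and pawn_mark3 below 0.008 m and horizontal distance between any of pawn1, pawn3 and pawn_mark2 below 0.008 m)) and (horizontal distance between pawn3 and pawn_mark1 below 0.008 m or (horizontal distance between pawn3 and pawn_mark2 below 0.008 m and horizontal distance between any of pawn1, pawn2 and pawn_mark1 below 0.008 m) or (horizontal distance between pawn3 and pawn_mark3 below 0.008 m and horizontal distance between any of pawn1, pawn2 and pawn_mark2 below 0.008 m)) and value of joint rocker above 0.15 rad); the robot touches nothing.
It fails at once if a bystander (loose sanding drum, tin, tea glass) is moved more than 5 cm (distance of any of drum, tin, tea_glass from where it was at the start of the episode above 0.05 m).
Of rook1, rook2, rook3, rook4 only 3 to 4 are there at a start; the rules pass over those that are not, and their reading is None.
Of pawn1, pawn2, pawn3 only 2 to 3 are there at a start; the rules pass over those that are not, and their reading is None.
At some moment in a run one of rook1, rook2, rook3, rook4, pawn1, pawn2, pawn3 may be knocked a few centimetres aside while the robot is not near it.
It also fails if it takes over 210 s, if anything falls off the work surface, if the arm or the gripper's body presses on something with over 40 N, if the wrist force passes 120 N, or if a joint passes its speed limit or range.

## Working session

There is one attempt and no reset: what is moved stays moved. The work goes in short steps, Python scripts to look and compute and a shell command to move; the robot and the scene stay as the last step left them, time stands still between calls to the robot, and variables do not carry over. Pictures are saved under pics/ and viewed, at most 14 in all, crops included, and the job is handed in when it is done.

```bash
mkdir -p pics; ls
python3 - <<'E'
from plant import r
import cv2,numpy as np
np.set_printoptions(precision=4,suppress=True)
s=r.get_state(); print(s)
for n in("top","side"):
    cv2.imwrite(f"pics/{n}0.png",r.capture(n))
for n in("top","side","wrist"): print(n,r.camera_info(n))
E
```

```text
pics
{'clock': 0.0, 'q': array([ 1.1588,  0.5371, -0.0044,  1.5389,  0.0026,  1.0673, -0.0712]), 'joint_velocities': array([ 0.0002,  0.0001, -0.0015, -0.0001,  0.0011,  0.002 ,  0.0012]), 'effort': array([  0.0001, -58.3401,   1.049 , -25.9104,   0.0123,   0.0095,
        -0.    ]), 'tcp_pos': array([ 0.2201, -0.6109,  0.2304]), 'ee_rot': array([-3.1399,  0.0001,  0.3459]), 'contact_force': array([ 0.6164, -0.6045, -0.5168]), 'wrist_torque': array([-0.0174, -0.013 ,  0.0002]), 'finger_force': 0.0, 'gripper_width': 0.08536059311459084}
top {'camera_matrix': array([[407.4216,   0.    , 282.1253],
       [  0.    , 407.4216, 201.6597],
       [  0.    ,   0.    ,   1.    ]]), 'R': array([[ 0.0076, -0.9994, -0.0335],
       [-0.9857, -0.0019, -0.1684],
       [ 0.1682,  0.0343, -0.9852]]), 't': array([0.0148, 0.5514, 0.9321])}
side {'camera_matrix': array([[522.2766,   0.    , 280.2069],
       [  0.    , 522.2766, 205.7199],
       [  0.    ,   0.    ,   1.    ]]), 'R': array([[-0.9986, -0.0507, -0.0129],
       [-0.0287,  0.7357, -0.6767],
       [ 0.0438, -0.6754, -0.7361]]), 't': array([0.563 , 0.0474, 1.2179])}
wrist {'camera_matrix': array([[296.5748,   0.    , 277.6247],
       [  0.    , 296.5748, 207.3267],
       [  0.    ,   0.    ,   1.    ]]), 'mount': array([[ 0.0003, -0.9532, -0.3024,  0.0784],
       [ 1.    ,  0.0002,  0.0004,  0.0008],
       [-0.0003, -0.3024,  0.9532, -0.1432],
       [ 0.    ,  0.    ,  0.    ,  1.    ]])}
```

View pics/top0.png

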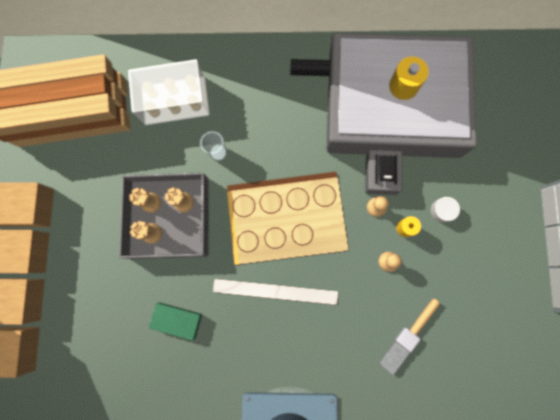

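View pics/side0.png

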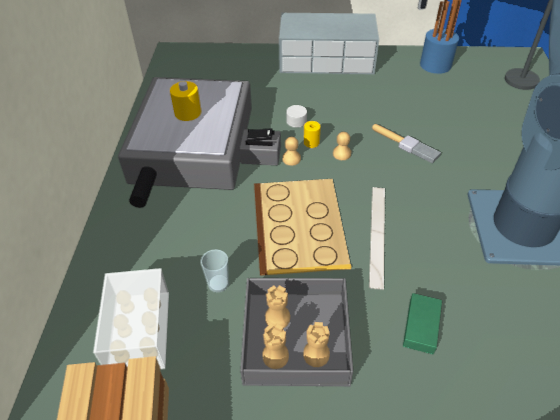

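The top view shows three rooks in the bin, with tops near (140,197), (174,196) and (141,230). Two pawns stand at (378,206) and (391,262), right beside the drum (410,227) and the tin. The board has its brass end on the left, with four rook rings around (243–325, 200) and three pawn rings around (248–303, 238). The rocker is at (387,170). In the side view, the same things appear: pawns at (291,150) and (343,145), and rooks at (277,297), (274,335) and (317,333).

```bash
cat > h.py <<'E'
import cv2,numpy as np,json
from plant import r
from scipy.spatial.transform import Rotation as Ro
np.set_printoptions(precision=4,suppress=True)
def cam(name,st=None):
    i=r.camera_info(name);K=np.array(i["camera_matrix"])
    if name=="wrist":
        T=np.eye(4);T[:3,:3]=Ro.from_euler("xyz",st["ee_rot"]).as_matrix();T[:3,3]=st["tcp_pos"]
        W=np.linalg.inv(T@np.array(i["mount"]));return K,W[:3,:3],W[:3,3]
    return K,np.array(i["R"]),np.array(i["t"])
def ray(c,p):
    K,R,t=c;d=R.T@np.linalg.inv(K)@np.array([p[0],p[1],1.]);return -R.T@t,d/np.linalg.norm(d)
def onz(c,p,z):
    o,d=ray(c,p);return o+d*(z-o[2])/d[2]
def tri(obs):
    A=np.zeros((3,3));b=np.zeros(3);L=[ray(c,p) for c,p in obs]
    for o,d in L: M=np.eye(3)-np.outer(d,d);A+=M;b+=M@o
    X=np.linalg.solve(A,b);return X,[np.linalg.norm(np.cross(X-o,d)) for o,d in L]
def proj(c,X):
    K,R,t=c;u=K@(R@np.array(X)+t);return u[:2]/u[2]
def snap(tag):
    st=r.get_state();im=r.capture("wrist");cv2.imwrite(f"pics/{tag}.png",im)
    json.dump({k:np.array(st[k]).tolist() for k in("tcp_pos","ee_rot")},open(f"pics/{tag}.json","w"));return im,cam("wrist",st)
def load(tag): return cv2.imread(f"pics/{tag}.png"),cam("wrist",json.load(open(f"pics/{tag}.json")))
def rows(target,yaw,st=None):
    """shift/turn in move units from the present pose to a tool-down target"""
    st=st or r.get_state();R=Ro.from_euler("xyz",st["ee_rot"]);
    d=R.inv().apply(np.array(target)-st["tcp_pos"])/.15
    w=(R.inv()*Ro.from_euler("xyz",[np.pi,0,yaw])).as_rotvec()/np.radians(120)
    return d.round(3),w.round(3)
E
python3 - <<'E'
from h import *
T,S=cam("top"),cam("side")
print("campos",-T[1].T@T[2],-S[1].T@S[2])
P={"rA":((140,197),(277,297)),"rB":((174,196),(277,297)),"rC":((141,230),(317,333)),"rA2":((140,197),(274,335)),
"pA":((378,206),(291,145)),"pB":((391,262),(343,138)),"m1":((243,206),(285,258)),"m4":((325,195),(278,193)),"p1":((248,241),(325,255)),"p3":((303,234),(317,210)),"drum":((411,225),(312,128))}
for k,(a,b) in P.items():
    X,e=tri([(T,a),(S,b)]);print(k,X,np.array(e))
print("bin",[onz(T,p,.06) for p in((123,178),(204,176),(207,256),(123,256))])
print("rocker",onz(T,(387,170),.07), "glass",onz(T,(218,153),0),"tin",onz(T,(447,210),.036),"housing",onz(T,(330,152),.1),onz(T,(472,147),.1))
E
```

```text
campos [ 0.3867 -0.0161  1.0116] [0.5103 0.8162 0.9359]
rA [0.5466 0.3198 0.1584] [0.0046 0.0046]
rB [0.5567 0.2698 0.0823] [0.0016 0.0016]
rC [0.4783 0.3429 0.0815] [0.0001 0.0001]
rA2 [0.556  0.3504 0.0816] [0.0001 0.0001]
pA [ 0.5436 -0.211   0.0485] [0.0025 0.0025]
pB [ 0.4107 -0.2348  0.0564] [0.0013 0.0013]
m1 [0.5473 0.1174 0.003 ] [0.0003 0.0003]
m4 [ 0.5755 -0.0888 -0.0032] [0.0017 0.0017]
p1 [0.4591 0.1033 0.0003] [0.0009 0.0009]
p3 [ 0.4773 -0.0333 -0.0013] [0.0009 0.0009]
drum [ 0.4943 -0.2866  0.046 ] [0.002 0.002]
bin [array([0.6066, 0.4039, 0.06  ]), array([0.6116, 0.2061, 0.06  ]), array([0.4202, 0.1913, 0.06  ]), array([0.419 , 0.3899, 0.06  ])]
rocker [ 0.6236 -0.2301  0.07  ] glass [0.6868 0.186  0.    ] tin [ 0.5338 -0.3765  0.036 ] housing [ 0.6589 -0.0942  0.1   ] [ 0.67  -0.418  0.1  ]
```

```bash
python3 -c "
from h import *
print(rows([.35,-.40,.25],-.1)); print((Ro.from_euler('xyz',[np.pi,0,-.1]).inv().apply([.13,.16,0])/.15).round(3))"
```

```text
(array([ 1.292, -1.03 , -0.129]), array([-0.001,  0.   ,  0.213]))
[ 0.756 -1.148 -0.   ]
```

```bash
python3 -m inch '[[1,[1,-0.8,-0.13],[0,0,0.213]],[1,[1,-0.8,-0.13],[0,0,0.213]],[1,[1,-0.8,-0.13],[0,0,0.213]],[1,[1,-0.8,-0.13],[0,0,0.213]],[1,[1,-0.8,-0.13],[0,0,0.213]],[1,[1,-0.8,-0.13],[0,0,0.213]]]'
python3 -c "
from h import *
print(rows([.46,-.25,.25],-.1))"
```

```text
clock: 0.6
tcp_pos: [0.3256, -0.4418, 0.2511]
ee_rot: [-3.138, -0.002, -0.091]
contact_force: [1.3, -0.0, -1.3]
gripper_width: 0.0856
finger_force: 0.0
(array([ 0.776, -1.355,  0.013]), array([-0.002, -0.001,  0.004]))
```

```bash
python3 -m inch '[[1,[0.4,-0.7,0],[0,0,0]],[1,[0.4,-0.7,0],[0,0,0]],[1,[0.4,-0.7,0],[0,0,0]],[1,[0.78,-1,0],[0,0,0]],[1,[0.78,-1,0],[0,0,0]],[1,[0.78,-1,0],[0,0,0]],[1,[0.78,-1,0],[0,0,0]]]'
python3 -c "
from h import *
snap('w1')"
python3 -m inch '[[1,[0,-0.4,0],[0,0,0]],[1,[0,-0.4,0],[0,0,0]],[1,[0,-0.4,0],[0,0,0]]]'
python3 -c "
from h import *
b=snap('w2')[0];a=load('w1')[0]
cv2.imwrite('pics/w12.png',cv2.resize(np.hstack([a,b]),(800,300)))"
```

```text
clock: 1.18
tcp_pos: [0.4533, -0.309, 0.2503]
ee_rot: [-3.141, 0.0, -0.096]
contact_force: [-1.2, -0.4, -1.0]
gripper_width: 0.0854
finger_force: 0.0
clock: 1.48
tcp_pos: [0.4577, -0.2475, 0.2505]
ee_rot: [-3.14, 0.001, -0.097]
contact_force: [-0.1, -0.1, 0.1]
gripper_width: 0.0856
finger_force: 0.0
```

View pics/w12.png

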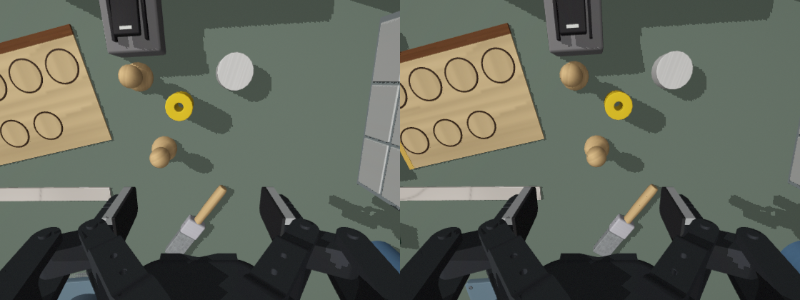

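The wrist pair shows pawn A's head at about (182,105) in w1 and (242,105) in w2, and pawn B's at (224,221) and (276,221). The drum is between the pawns and the tin, and the rings are clearly visible on the board. I'll measure the heads with circles in both views, and the rings with ellipses.

```bash
cat >> h.py <<'E'
def circ(im,guess,rmin,rmax,win=45,p2=12):
    x0,y0=int(max(guess[0]-win,0)),int(max(guess[1]-win,0))
    g=cv2.cvtColor(im[y0:int(guess[1]+win),x0:int(guess[0]+win)],cv2.COLOR_BGR2GRAY)
    g=cv2.GaussianBlur(cv2.resize(g,None,fx=3,fy=3,interpolation=cv2.INTER_CUBIC),(7,7),1.5)
    c=cv2.HoughCircles(g,cv2.HOUGH_GRADIENT,1,8,param1=60,param2=p2,minRadius=int(rmin*3),maxRadius=int(rmax*3))
    if c is None: return []
    return [((x+.5)/3-.5+x0,(y+.5)/3-.5+y0,q/3) for x,y,q in c[0][:3]]
def rings(im,lo=25,hi=75):
    hsv=cv2.cvtColor(im,cv2.COLOR_BGR2HSV)
    bl=cv2.morphologyEx(im[...,2],cv2.MORPH_BLACKHAT,np.ones((9,9),np.uint8))
    m=(bl>45).astype(np.uint8)*255
    cs,h=cv2.findContours(m,cv2.RETR_CCOMP,cv2.CHAIN_APPROX_NONE);o=[]
    for c,hh in zip(cs,h[0]):
        if len(c)<60: continue
        (x,y),(a,b),_=cv2.fitEllipse(c)
        if lo<a and b<hi and a/b>.7 and cv2.contourArea(c)>.9*np.pi*a*b/4: o.append((x,y,a,b))
    return o
E
python3 - <<'E'
from h import *
a,ca=load('w1');b,cb=load('w2')
for g1,g2 in(((182,105),(242,105)),((224,221),(276,221))):
    A=circ(a,g1,12,19);B=circ(b,g2,12,19);print(np.array(A),np.array(B))
    if A and B: print(tri([(ca,A[0][:2]),(cb,B[0][:2])]))
T=cam("top");S=cam("side")
for n,im,c in(("w1",a,ca),("w2",b,cb),("top",cv2.imread("pics/top0.png"),T)):
    print(n)
    for q in rings(im,*((15,32) if n=="top" else (25,75))): print(np.array(q),onz(c,q[:2],.004))
E
```

```text
[[181.1667 104.8333  16.2   ]
 [178.8333 103.5     13.6667]
 [186.5    108.1667  13.4333]] [[240.1667 104.1667  17.1333]
 [236.8333 103.1667  13.8667]]
(array([ 0.5491, -0.217 ,  0.0645]), [np.float64(0.0004953908219795757), np.float64(0.0004953908219796753)])
[[225.1667 221.8333  16.4667]
 [222.1667 220.8333  13.2333]
 [230.5    208.5     18.4333]] [[274.8333 218.5     14.3333]
 [273.8333 205.8333  16.2667]
 [271.8333 202.5     12.4   ]]
(array([ 0.4106, -0.2395,  0.0464]), [np.float64(0.001243119385331245), np.float64(0.0012431193853311598)])
w1
[ 20.2917 186.7874  33.9907  44.6052] [0.4707 0.0377 0.004 ]
[ 19.9728 186.9347  31.4892  41.0414] [0.4705 0.0382 0.004 ]
[ 66.9979 175.5354  35.4783  44.3263] [ 0.4797 -0.0298  0.004 ]
[ 66.7344 175.7842  32.8919  40.5145] [ 0.4794 -0.0294  0.004 ]
[ 35.4603 105.7547  41.8258  53.451 ] [ 0.5692 -0.0181  0.004 ]
[ 35.1878 105.7476  38.7705  49.4879] [ 0.5693 -0.0177  0.004 ]
[86.4484 92.5481 43.4833 53.4162] [ 0.5781 -0.0856  0.004 ]
[86.2072 92.6392 40.5363 49.16  ] [ 0.5781 -0.0853  0.004 ]
w2
[ 20.1779 196.5381  33.6338  43.7498] [0.4619 0.1053 0.004 ]
[ 19.9571 196.7249  30.8815  40.1587] [0.4617 0.1057 0.004 ]
[ 66.3446 185.5649  34.9354  43.3697] [0.4708 0.0377 0.004 ]
[ 66.2144 185.7549  32.1794  39.8754] [0.4705 0.0379 0.004 ]
[113.6334 174.3406  36.2039  43.3395] [ 0.4796 -0.0299  0.004 ]
[113.4951 174.492   33.8046  39.7092] [ 0.4794 -0.0297  0.004 ]
[ 35.0853 117.3643  41.0442  52.3191] [0.5604 0.0494 0.004 ]
[ 34.7742 117.4859  37.977   48.3401] [0.5603 0.0499 0.004 ]
[ 85.3868 104.4384  42.7038  52.2632] [ 0.5693 -0.0182  0.004 ]
[ 85.1427 104.5275  39.7145  48.2928] [ 0.5692 -0.0179  0.004 ]
[136.9289  91.1768  44.4258  52.3849] [ 0.5781 -0.0857  0.004 ]
[136.7798  91.2319  41.3587  48.147 ] [ 0.5781 -0.0855  0.004 ]
top
```

Ring measurements from the two wrist views agree to under 1 mm, and the 68 mm and 90 mm spacings match. Next I'll go above pawn A and look from close by.

```bash
python3 -m inch '[[1,[0.585,-0.263,0],[0,0,0]],[1,[0.585,-0.263,0.3],[0,0,0]],[1,[0.585,-0.263,0.55],[0,0,0]],[1,[0.585,-0.263,0.73],[0,0,0]],[1,[0.585,-0.263,0.73],[0,0,0]],[1,[0.585,-0.263,0.73],[0,0,0]]]'
python3 - <<'E'
from h import *
a,c=snap('w3')
g=proj(c,[.549,-.217,.057]);A=circ(a,g,18,30,60)
print(g,np.array(A)); 
for q in A: print(onz(c,q[:2],.058),rows(list(onz(c,q[:2],.058)[:2])+[.032],-.1))
b,cb=load('w2');print([tri([(c,q[:2]),(cb,p[:2])]) for q in A[:1] for p in circ(b,(242,105),12,19)])
for q in A: cv2.circle(a,(int(q[0]),int(q[1])),int(q[2]),(0,0,255),1)
cv2.imwrite('pics/w3m.png',a)
E
```

```text
clock: 2.03
tcp_pos: [0.5466, -0.2217, 0.139]
ee_rot: [3.142, 0.006, -0.103]
contact_force: [-0.2, -0.7, 1.1]
gripper_width: 0.0857
finger_force: 0.0
[270.9228 212.9923] [[268.5    212.8333  21.9333]
 [271.5    197.1667  26.3333]
 [269.5    210.1667  24.4   ]]
[ 0.5497 -0.2152  0.058 ] (array([ 0.006, -0.05 ,  0.73 ]), array([ 0.001,  0.001, -0.001]))
[ 0.5623 -0.2189  0.058 ] (array([ 0.093, -0.034,  0.73 ]), array([ 0.001,  0.001, -0.001]))
[ 0.5518 -0.2162  0.058 ] (array([ 0.021, -0.045,  0.73 ]), array([ 0.001,  0.001, -0.001]))
[(array([ 0.5489, -0.2154,  0.0555]), [np.float64(0.0004362684687032164), np.float64(0.0004362684687032008)]), (array([ 0.5503, -0.2142,  0.0604]), [np.float64(0.0011421063235393031), np.float64(0.0011421063235393177)])]
```

View pics/w3m.png

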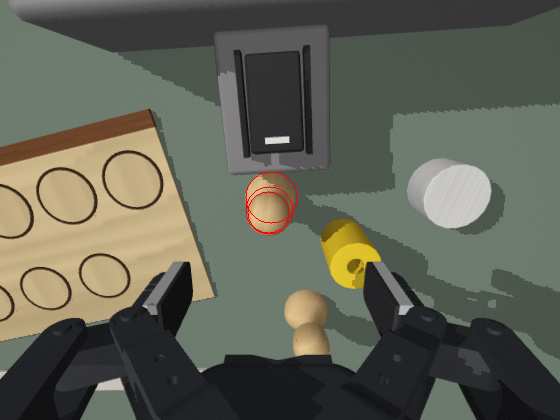

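The close view shows pawn A's head at (268.5,213) with radius 22. That triangulates to a head centre height of 55 mm, which fits a pawn. The pod is just beyond it, and the drum at (350,255) is clear of the right finger's path. Now I'll grip it.

```bash
python3 -m inch '[[0.45,[0.006,-0.05,0.1],[0,0,0]],[0.45,[0.006,-0.05,0.35],[0,0,0]],[0.45,[0.006,-0.05,0.6],[0,0,0]],[0.45,[0.006,-0.05,0.727],[0,0,0]],[0.45,[0.006,-0.05,0.727],[0,0,0]],[0.45,[0.006,-0.05,0.727],[0,0,0]]]' 40
python3 -m inch '[[-1,[0,0,0],[0,0,0]],[-1,[0,0,0],[0,0,0]],[-1,[0,0,0],[0,0,0]],[-1,[0,0,0],[0,0,0]],[-1,[0,0,0],[0,0,0]],[-1,[0,0,0],[0,0,0]]]' 40
python3 -c "
from h import *
a,c=snap('w4')"
```

```text
clock: 2.58
tcp_pos: [0.5517, -0.2147, 0.0344]
ee_rot: [3.14, -0.002, -0.102]
contact_force: [0.9, -0.1, 0.3]
gripper_width: 0.0617
finger_force: 0.0
clock: 3.08
tcp_pos: [0.5531, -0.214, 0.035]
ee_rot: [3.14, -0.004, -0.101]
contact_force: [-0.9, -0.3, 8.9]
gripper_width: 0.033
finger_force: 38.8
```

```bash
python3 -m inch '[[-1,[0,0,-0.2],[0,0,0]],[-1,[0,0,-0.5],[0,0,0]],[-1,[0,0,-0.85],[0,0,0]],[-1,[0,0,-0.85],[0,0,0]],[-1,[0,0,-0.85],[0,0,0]]]' 40
python3 - <<'E'
from h import *
a,c=snap('w5');t=r.get_state()["tcp_pos"]
m=cv2.inRange(cv2.cvtColor(a,cv2.COLOR_BGR2HSV),(8,70,90),(22,200,255));m[:, :200]=0;m[:,360:]=0;m[:170]=0
cs=max(cv2.findContours(m,0,2)[0],key=cv2.contourArea);print(cv2.boundingRect(cs),cv2.minEnclosingCircle(cs))
print(proj(c,t+[0,0,.025]),proj(c,t-[0,0,.027]))
print(rows([.4618,.1054,t[2]],-.1))
cv2.imwrite('pics/w5c.png',cv2.resize(np.hstack([load('w4')[0][120:400,140:420],a[120:400,140:420]]),(800,400)))
E
```

```text
clock: 3.55
tcp_pos: [0.5545, -0.214, 0.1659]
ee_rot: [3.139, -0.01, -0.101]
contact_force: [0.7, -0.6, -0.2]
gripper_width: 0.0329
finger_force: 40.3
(241, 213, 82, 140) ((291.47235107421875, 284.1021423339844), 73.64754486083984)
[275.9705 291.9065] [276.1965 245.8655]
(array([-0.817, -2.054, -0.008]), array([ 0.001, -0.003, -0.   ]))
```

View pics/w5c.png

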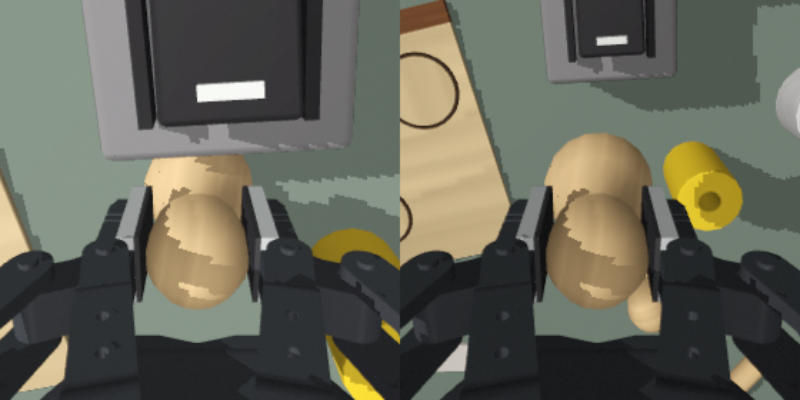

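The held pawn sits upright between the pads, with its head centre near (278,296). It is about 2.5 mm behind the grasp axis in tool x, so I'll carry it to pawn mark 1 with that correction.

```bash
python3 -m inch '[[-1,[-0.1,-0.25,0],[0,0,0]],[-1,[-0.2,-0.5,0],[0,0,0]],[-1,[-0.3,-0.75,0],[0,0,0]],[-1,[-0.4,-1,0],[0,0,0]],[-1,[-0.4,-1,0],[0,0,0]]]'
python3 -m inch '[[-1,[-0.1,-0.25,0],[0,0,0]],[-1,[-0.2,-0.5,0],[0,0,0]],[-1,[-0.3,-0.75,0],[0,0,0]],[-1,[-0.4,-1,0],[0,0,0]],[-1,[-0.4,-1,0],[0,0,0]],[-1,[-0.4,-1,0],[0,0,0]]]'
python3 -c "
from h import *
print(rows([.4643,.1052,.041],-.1))"
```

```text
clock: 4.02
tcp_pos: [0.5031, -0.0483, 0.1584]
ee_rot: [-3.137, 0.005, -0.09]
contact_force: [0.6, 0.4, -0.8]
gripper_width: 0.0327
finger_force: 40.4
clock: 4.52
tcp_pos: [0.4603, 0.1, 0.159]
ee_rot: [-3.142, 0.002, -0.095]
contact_force: [0.2, -0.2, -1.1]
gripper_width: 0.033
finger_force: 40.4
(array([ 0.025, -0.037,  0.786]), array([-0.   ,  0.001,  0.003]))
```

```bash
python3 -m inch '[[-1,[0.025,-0.037,0.2],[0,0,0]],[-1,[0.025,-0.037,0.45],[0,0,0]],[-1,[0.025,-0.037,0.65],[0,0,0]],[-1,[0.025,-0.037,0.73],[0,0,0]],[-1,[0.025,-0.037,0.73],[0,0,0]],[-1,[0.025,-0.037,0.73],[0,0,0]]]'
python3 -c "
from h import *
print(rows([.4643,.1052,.039],-.1))"
```

```text
clock: 5.02
tcp_pos: [0.4656, 0.1013, 0.0495]
ee_rot: [3.14, 0.002, -0.102]
contact_force: [0.6, -0.7, -0.2]
gripper_width: 0.0331
finger_force: 40.5
(array([-0.011, -0.025,  0.07 ]), array([ 0.001,  0.001, -0.001]))
```

```bash
python3 -m inch '[[-1,[-0.01,-0.025,0.03],[0,0,0]],[-1,[-0.01,-0.025,0.06],[0,0,0]],[-1,[-0.01,-0.025,0.068],[0,0,0]],[-1,[-0.01,-0.025,0.068],[0,0,0]],[-1,[-0.01,-0.025,0.068],[0,0,0]]]'
python3 -m inch '[[0.3,[0,0,0],[0,0,0]],[0.3,[0,0,0],[0,0,0]],[0.3,[0,0,0],[0,0,0]],[0.3,[0,0,0],[0,0,0]]]'
```

```text
clock: 5.43
tcp_pos: [0.4652, 0.1068, 0.0404]
ee_rot: [-3.141, -0.001, -0.1]
contact_force: [-1.0, 0.2, -0.8]
gripper_width: 0.0326
finger_force: 40.5
clock: 5.77
tcp_pos: [0.465, 0.1069, 0.0402]
ee_rot: [-3.142, -0.0, -0.1]
contact_force: [-0.8, -0.3, 0.3]
gripper_width: 0.0554
finger_force: 0.0
```

```bash
python3 -m inch '[[0.3,[0,0,-0.2],[0,0,0]],[0.3,[0,0,-0.5],[0,0,0]],[0.3,[0,0,-0.8],[0,0,0]],[1,[0,0,-0.8],[0,0,0]],[1,[0,0,-0.8],[0,0,0]]]'
python3 - <<'E'
from h import *
a,c=snap('w6');g=proj(c,[.4618,.1054,.062])
A=circ(a,g,15,28,50);print(g,np.array(A),[onz(c,q[:2],.062) for q in A]);print(rows([.445,-.03,.25],.7),rows([.415,-.237,.25],1.7))
E
```

```text
clock: 6.18
tcp_pos: [0.4672, 0.1074, 0.1631]
ee_rot: [-3.139, -0.006, -0.101]
contact_force: [0.3, -0.2, -0.4]
gripper_width: 0.0777
finger_force: 0.0
[280.3751 214.9881] [[281.1667 198.5     26.1   ]
 [280.8333 215.5     20.3667]
 [284.1667 201.8333  27.8   ]] [array([0.4766, 0.1033, 0.062 ]), array([0.4613, 0.105 , 0.062 ]), array([0.4734, 0.101 , 0.062 ])]
(array([-0.044,  0.922, -0.594]), array([ 0.   , -0.001, -0.382])) (array([-0.105,  2.315, -0.595]), array([ 0.001, -0.001, -0.86 ]))
```

Pawn 1's head measures (0.4613, 0.105), under 1 mm from mark 1. Now on to pawn B, turning the tool to yaw 1.7 on the way.

```bash
python3 -m inch '[[1,[-0.01,0.2,-0.1],[0,0,-0.06]],[1,[-0.02,0.4,-0.2],[0,0,-0.12]],[1,[-0.03,0.6,-0.2],[0,0,-0.18]],[1,[-0.04,0.8,-0.2],[0,0,-0.24]],[1,[-0.05,1,-0.2],[0,0,-0.3]],[1,[-0.05,1,-0.2],[0,0,-0.36]],[1,[-0.05,1,-0.2],[0,0,-0.42]],[1,[-0.05,1,-0.2],[0,0,-0.45]]]'
python3 -c "
from h import *
print(rows([.415,-.237,.18],1.7))"
```

```text
clock: 6.9
tcp_pos: [0.441, -0.0424, 0.1883]
ee_rot: [-3.139, 0.002, 0.847]
contact_force: [-0.1, 0.3, 0.2]
gripper_width: 0.0853
finger_force: 0.0
(array([-1.087,  0.73 ,  0.055]), array([-0.002,  0.   , -0.407]))
```

```bash
python3 -m inch '[[1,[-0.2,0.15,0],[0,0,-0.06]],[1,[-0.4,0.3,0],[0,0,-0.12]],[1,[-0.6,0.45,0],[0,0,-0.18]],[1,[-0.8,0.6,0],[0,0,-0.24]],[1,[-1,0.73,0.2],[0,0,-0.3]],[1,[-1,0.73,0.25],[0,0,-0.36]],[1,[-1,0.73,0.25],[0,0,-0.407]],[1,[-1,0.73,0.25],[0,0,-0.407]]]'
python3 - <<'E'
from h import *
a,c=snap('w7');g=proj(c,[.4105,-.238,.057])
A=circ(a,g,15,28,55);print(g,np.array(A))
for q in A: X=onz(c,q[:2],.058);print(X,rows([X[0],X[1],.03],1.7)[0])
for q in A[:1]: print([tri([(c,q[:2]),(cam_,p)]) for cam_,p in((load('w1')[1],(225.17,221.83)),(load('w2')[1],(274.8,218.5)))])
print(rows([0,0,0],1.7)[1])
cv2.circle(a,tuple(map(int,A[0][:2])),int(A[0][2]),(0,0,255),1);cv2.imwrite('pics/w7m.png',a)
E
```

```text
clock: 7.57
tcp_pos: [0.4218, -0.2268, 0.1496]
ee_rot: [-3.137, -0.004, 1.699]
contact_force: [0.6, 0.5, 0.7]
gripper_width: 0.0852
finger_force: 0.0
[261.7842 220.7026] [[268.8333 203.5     21.8333]
 [266.8333 205.8333  24.9667]
 [270.1667 206.8333  25.2333]]
[ 0.4146 -0.2218  0.058 ] [ 0.034 -0.045  0.801]
[ 0.4132 -0.2241  0.058 ] [ 0.02  -0.056  0.801]
[ 0.416  -0.2246  0.058 ] [ 0.014 -0.038  0.801]
[(array([ 0.4089, -0.2334,  0.0337]), [np.float64(0.007090867784240636), np.float64(0.007090867784240588)]), (array([ 0.4101, -0.2347,  0.0327]), [np.float64(0.00683248087195497), np.float64(0.006832480871955029)])]
[-0.002 -0.002 -0.001]
```

View pics/w7m.png

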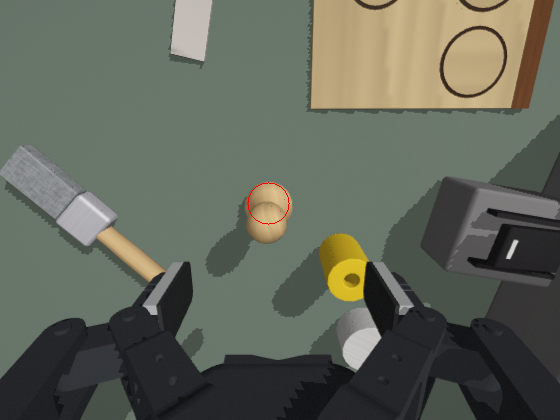

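Here Hough locked onto the base. The head is at about (266.5,222.5), so I'll use that and check its height against w1.

Run:
```python
from h import *
a,c=load('w7')
A=circ(a,(266.5,224),17,21,25,8);print(np.array(A))
p=(266.5,222.8);print(onz(c,p,.058),tri([(c,p),(load('w1')[1],(225.17,221.83))]),rows(list(onz(c,p,.058)[:2])+[.03],1.7)[0])
```

```text
[[265.8333 221.1667  20.4   ]
 [267.8333 219.1667  17.5667]
 [267.5    223.5     20.8   ]]
[ 0.4147 -0.239   0.058 ] (array([ 0.4127, -0.241 ,  0.0561]), [np.float64(0.0023296594987999063), np.float64(0.0023296594987999727)]) [-0.08  -0.059  0.8  ]
```

```bash
python3 -m inch '[[0.45,[-0.08,-0.06,0.1],[0,0,0]],[0.45,[-0.08,-0.06,0.35],[0,0,0]],[0.45,[-0.08,-0.06,0.6],[0,0,0]],[0.45,[-0.08,-0.06,0.79],[0,0,0]],[0.45,[-0.08,-0.06,0.79],[0,0,0]],[0.45,[-0.08,-0.06,0.79],[0,0,0]]]' 40
python3 -m inch '[[-1,[0,0,0],[0,0,0]],[-1,[0,0,0],[0,0,0]],[-1,[0,0,0],[0,0,0]],[-1,[0,0,0],[0,0,0]],[-1,[0,0,0],[0,0,0]],[-1,[0,0,0],[0,0,0]]]' 40
python3 -m inch '[[-1,[0,0,-0.2],[0,0,0]],[-1,[0,0,-0.5],[0,0,0]],[-1,[0,0,-0.8],[0,0,0]],[-1,[0,0,-0.8],[0,0,0]],[-1,[0,0,-0.8],[0,0,0]]]' 40
python3 - <<'E'
from h import *
a,c=snap('w8');t=r.get_state()["tcp_pos"]
print(np.array(circ(a,proj(c,t+[0,0,.025]),30,45,60)),proj(c,t+[0,0,.025]))
print("w5 ref",np.array(circ(load('w5')[0],(278,296),30,45,60)))
print(rows([.4706,.0377,.159],1.7))
E
```

```text
clock: 8.12
tcp_pos: [0.4152, -0.2382, 0.0326]
ee_rot: [-3.138, -0.003, 1.695]
contact_force: [0.4, 0.4, 0.4]
gripper_width: 0.0617
finger_force: 0.0
clock: 8.62
tcp_pos: [0.418, -0.2402, 0.0357]
ee_rot: [3.139, 0.002, 1.694]
contact_force: [-1.0, 0.5, 8.9]
gripper_width: 0.0329
finger_force: 39.6
clock: 9.03
tcp_pos: [0.419, -0.2409, 0.1576]
ee_rot: [3.136, 0.005, 1.694]
contact_force: [0.1, 0.4, -1.4]
gripper_width: 0.033
finger_force: 40.3
[[276.8333 276.1667  35.1   ]
 [278.1667 273.5     32.2   ]
 [277.5    284.1667  42.9667]] [272.2649 284.9018]
w5 ref [[281.8333 296.1667  41.4667]
 [283.5    298.5     41.8667]
 [280.8333 292.5     37.8   ]]
(array([ 1.795,  0.58 , -0.027]), array([ 0.001,  0.001, -0.003]))
```

```bash
python3 -m inch '[[-1,[0.22,0.07,0],[0,0,0]],[-1,[0.45,0.15,0],[0,0,0]],[-1,[0.67,0.22,0],[0,0,0]],[-1,[0.9,0.29,0],[0,0,0]],[-1,[0.9,0.29,0],[0,0,0]]]'
python3 -m inch '[[-1,[0.22,0.07,0],[0,0,0]],[-1,[0.45,0.15,0],[0,0,0]],[-1,[0.67,0.22,0],[0,0,0]],[-1,[0.9,0.29,0],[0,0,0]],[-1,[0.9,0.29,0],[0,0,0]],[-1,[0.9,0.29,0],[0,0,0]]]'
python3 -c "
from h import *
print(rows([.4706,.0377,.05],1.7))"
```

```text
clock: 9.5
tcp_pos: [0.4433, -0.0924, 0.1528]
ee_rot: [-3.141, -0.004, 1.704]
contact_force: [1.1, 0.6, -1.2]
gripper_width: 0.0329
finger_force: 40.2
clock: 10.0
tcp_pos: [0.4688, 0.0413, 0.1526]
ee_rot: [-3.139, -0.001, 1.7]
contact_force: [0.1, -1.5, -1.3]
gripper_width: 0.0328
finger_force: 40.2
(array([-0.026,  0.011,  0.684]), array([-0.001, -0.001, -0.   ]))
```

```bash
python3 -m inch '[[-1,[-0.026,0.011,0.2],[0,0,0]],[-1,[-0.026,0.011,0.45],[0,0,0]],[-1,[-0.026,0.011,0.62],[0,0,0]],[-1,[-0.026,0.011,0.684],[0,0,0]],[-1,[-0.026,0.011,0.684],[0,0,0]],[-1,[-0.026,0.011,0.684],[0,0,0]]]'
python3 -c "
from h import *
print(rows([.4706,.0377,.040],1.7))"
```

```text
clock: 10.5
tcp_pos: [0.4716, 0.0348, 0.0514]
ee_rot: [-3.14, 0.0, 1.694]
contact_force: [0.0, 0.4, 0.4]
gripper_width: 0.0325
finger_force: 40.3
(array([ 0.02 , -0.004,  0.076]), array([-0.001,  0.   , -0.003]))
```

```bash
python3 -m inch '[[-1,[0.02,-0.004,0.04],[0,0,0]],[-1,[0.02,-0.004,0.07],[0,0,0]],[-1,[0.02,-0.004,0.076],[0,0,0]],[-1,[0.02,-0.004,0.076],[0,0,0]],[-1,[0.02,-0.004,0.076],[0,0,0]]]'
python3 -m inch '[[0.4,[0,0,0],[0,0,0]],[0.4,[0,0,0],[0,0,0]],[0.4,[0,0,0],[0,0,0]],[0.4,[0,0,0],[0,0,0]]]'
python3 -m inch '[[0.4,[0,0,-0.2],[0,0,0]],[0.4,[0,0,-0.5],[0,0,0]],[0.4,[0,0,-0.8],[0,0,0]],[0.4,[0,0,-0.8],[0,0,0]],[0.4,[0,0,-0.8],[0,0,0]]]'
python3 - <<'E'
from h import *
a,c=snap('w9')
for X in([.4618,.1054,.062],[.4706,.0377,.062]):
    g=proj(c,X);A=circ(a,g,17,23,35,9);print(g,np.array(A),[onz(c,q[:2],.062) for q in A])
print(rows([.535,.28,.27],1.7))
E
```

```text
clock: 10.92
tcp_pos: [0.4712, 0.0384, 0.0404]
ee_rot: [3.141, 0.0, 1.695]
contact_force: [0.6, 1.8, -1.1]
gripper_width: 0.0325
finger_force: 40.3
clock: 11.25
tcp_pos: [0.4711, 0.0384, 0.0402]
ee_rot: [3.141, 0.0, 1.695]
contact_force: [0.2, -0.1, 0.1]
gripper_width: 0.0597
finger_force: 0.0
clock: 11.67
tcp_pos: [0.4732, 0.0385, 0.1629]
ee_rot: [3.135, 0.001, 1.694]
contact_force: [1.0, -0.2, -0.5]
gripper_width: 0.0603
finger_force: 0.0
[271.4475 124.9904] [[272.8333 125.8333  22.8   ]
 [270.1667 126.5     22.0667]
 [274.8333 127.8333  22.8   ]] [array([0.463 , 0.1049, 0.062 ]), array([0.4609, 0.1041, 0.062 ]), array([0.4647, 0.1036, 0.062 ])]
[272.3917 206.9848] [[273.1667 204.8333  20.2333]
 [274.1667 190.1667  22.4333]
 [269.5    190.5     22.4333]] [array([0.471 , 0.0397, 0.062 ]), array([0.4703, 0.0527, 0.062 ]), array([0.4664, 0.052 , 0.062 ])]
(array([ 1.547,  0.619, -0.726]), array([ 0.001,  0.   , -0.003]))
```

Both pawns are within about 2 mm of their marks. Next, the bin.

```bash
python3 -m inch '[[0.5,[0.2,0.1,-0.1],[0,0,0]],[0.5,[0.4,0.2,-0.2],[0,0,0]],[0.5,[0.6,0.3,-0.3],[0,0,0]],[0.5,[0.8,0.4,-0.4],[0,0,0]],[0.5,[0.9,0.5,-0.6],[0,0,0]],[0.5,[1,0.55,-0.6],[0,0,0]],[0.5,[1,0.55,-0.6],[0,0,0]],[0.5,[1,0.55,-0.6],[0,0,0]]]'
python3 -c "
from h import *
snap('b1')"
python3 -m inch '[[0.5,[0.15,0,0],[0,0,0]],[0.5,[0.35,0,0],[0,0,0]],[0.5,[0.5,0,0],[0,0,0]],[0.5,[0.5,0,0],[0,0,0]],[0.5,[0.5,0,0],[0,0,0]]]'
python3 -c "
from h import *
b=snap('b2')[0];a=load('b1')[0]
cv2.imwrite('pics/b12.png',np.hstack([a,b])[:, ::1][0:420:1] if 0 else cv2.resize(np.hstack([a[:,100:460],b[:,100:460]]),(800,467)))"
```

```text
clock: 12.38
tcp_pos: [0.5332, 0.1977, 0.2478]
ee_rot: [-3.138, 0.001, 1.696]
contact_force: [0.3, 0.2, -0.4]
gripper_width: 0.0641
finger_force: 0.0
clock: 12.85
tcp_pos: [0.5238, 0.2714, 0.2484]
ee_rot: [-3.139, 0.001, 1.696]
contact_force: [0.1, -0.9, 0.2]
gripper_width: 0.064
finger_force: 0.0
```

View pics/b12.png

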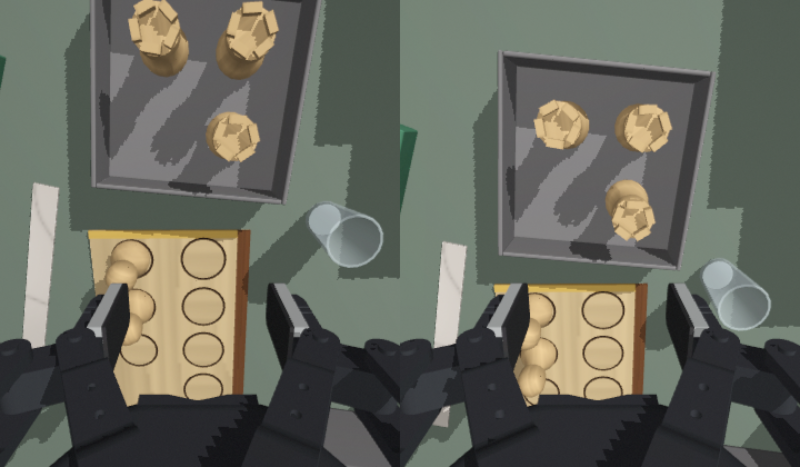

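Three rooks stand in the bin. In b2 (full-image pixels) their crowns are near (322,115), (243,112) and (311,196); in b1 they are near (326,29), (240,25) and (311,122). The bin is turned slightly relative to the board, and the tea glass is off to the right.

Run:
```python
from h import *
a,ca=load('b1');b,cb=load('b2')
for n,p,q in(("A",(326,29),(322,115)),("C",(240,25),(243,112)),("B",(311,122),(311,196))):
    P=circ(a,p,17,24,32,9);Q=circ(b,q,17,24,32,9);print(n,np.array(P),np.array(Q))
    if P and Q: print(tri([(ca,P[0][:2]),(cb,Q[0][:2])]),onz(cb,Q[0][:2],.095),onz(ca,P[0][:2],.095), "hand",tri([(ca,p),(cb,q)])[0])
```

```text
A [[326.8333  27.8333  23.0667]
 [325.1667  32.5     21.6   ]
 [323.5     34.8333  19.    ]] [[322.1667 115.1667  21.3667]
 [322.5    112.5     18.9   ]
 [318.5    116.5     17.4333]]
(array([0.5582, 0.3511, 0.091 ]), [np.float64(0.00029842375812885995), np.float64(0.00029842375812883415)]) [0.5574 0.351  0.095 ] [0.5581 0.3501 0.095 ] hand [0.5584 0.3512 0.0866]
C [[238.8333  27.8333  22.7   ]
 [240.5     25.5     23.8   ]
 [242.1667  31.5     17.9   ]] [[240.5    112.1667  21.8   ]
 [245.8333 112.1667  23.8   ]
 [247.8333 117.5     21.6   ]]
(array([0.4785, 0.3438, 0.0797]), [np.float64(0.0006214711721391346), np.float64(0.000621471172139112)]) [0.4798 0.344  0.095 ] [0.4814 0.3405 0.095 ] hand [0.4813 0.3443 0.0883]
B [[312.5    123.8333  20.8667]
 [309.8333 125.1667  18.1   ]
 [305.5    121.8333  21.5333]] [[309.1667 196.8333  19.1333]
 [302.1667 181.5     20.8   ]
 [307.1667 198.8333  18.5667]]
(array([0.5589, 0.2682, 0.0901]), [np.float64(0.0003669639433231136), np.float64(0.00036696394332332195)]) [0.5578 0.2695 0.095 ] [0.5587 0.2684 0.095 ] hand [0.5584 0.2701 0.0935]
```

```bash
python3 -m inch '[[0.5,[-0.044,0.224,0],[0,0,0]],[0.5,[-0.044,0.224,0.25],[0,0,0]],[0.5,[-0.044,0.224,0.5],[0,0,0]],[0.5,[-0.044,0.224,0.7],[0,0,0]],[0.5,[-0.044,0.224,0.7],[0,0,0]],[0.5,[-0.044,0.224,0.7],[0,0,0]]]'
python3 - <<'E'
from h import *
a,c=snap('b3');g=proj(c,[.558,.269,.095]);P=circ(a,g,25,40,55,9)
print(g,np.array(P),[onz(c,q[:2],.095) for q in P],rows([.558,.269,.06],1.7))
for q in P[:2]: cv2.circle(a,tuple(map(int,q[:2])),int(q[2]),(0,0,255),1)
cv2.imwrite('pics/b3m.png',a[80:400,100:460])
E
```

```text
clock: 13.4
tcp_pos: [0.5585, 0.2669, 0.1437]
ee_rot: [-3.138, 0.002, 1.693]
contact_force: [-0.5, -0.7, 1.1]
gripper_width: 0.064
finger_force: 0.0
[275.8672 225.9921] [[276.8333 223.1667  27.    ]
 [275.1667 195.8333  28.0333]
 [278.1667 195.1667  25.7   ]] [array([0.5584, 0.2712, 0.095 ]), array([0.5549, 0.2905, 0.095 ]), array([0.5569, 0.2912, 0.095 ])] (array([ 0.006, -0.011,  0.572]), array([ 0.   ,  0.   , -0.003]))
```

View pics/b3m.png

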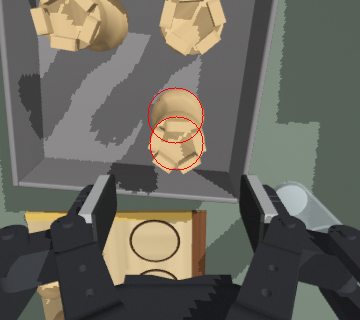

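The crown is centred near (277,224), which is (0.558, 0.270) and agrees with the earlier pair. Now I'll descend, grip and lift.

```bash
python3 -m inch '[[0.5,[0.02,-0.01,0.15],[0,0,0]],[0.5,[0.02,-0.01,0.4],[0,0,0]],[0.5,[0.02,-0.01,0.56],[0,0,0]],[0.5,[0.02,-0.01,0.56],[0,0,0]],[0.5,[0.02,-0.01,0.56],[0,0,0]]]' 50
python3 -m inch '[[-1,[0,0,0],[0,0,0]],[-1,[0,0,0],[0,0,0]],[-1,[0,0,0],[0,0,0]],[-1,[0,0,0],[0,0,0]],[-1,[0,0,0],[0,0,0]],[-1,[0,0,0],[0,0,0]]]' 50
python3 -m inch '[[-1,[0,0,-0.2],[0,0,0]],[-1,[0,0,-0.45],[0,0,0]],[-1,[0,0,-0.7],[0,0,0]],[-1,[0,0,-0.7],[0,0,0]],[-1,[0,0,-0.7],[0,0,0]]]' 50
python3 - <<'E'
from h import *
a,c=snap('b4');t=r.get_state()["tcp_pos"];g=proj(c,t+[0,0,.036])
print(g,np.array(circ(a,g,35,60,70,9)),rows([.5515,.1171,t[2]],1.7))
cv2.imwrite('pics/b4m.png',a[80:400,100:460])
E
```

```text
clock: 13.87
tcp_pos: [0.5582, 0.2723, 0.0626]
ee_rot: [3.14, -0.0, 1.694]
contact_force: [0.0, 0.6, 0.7]
gripper_width: 0.0638
finger_force: 0.0
clock: 14.37
tcp_pos: [0.5589, 0.2734, 0.0641]
ee_rot: [3.138, -0.001, 1.695]
contact_force: [-1.7, -0.7, 6.7]
gripper_width: 0.039
finger_force: 49.3
clock: 14.78
tcp_pos: [0.5594, 0.2735, 0.1702]
ee_rot: [3.135, -0.002, 1.694]
contact_force: [0.0, -1.3, -2.0]
gripper_width: 0.0386
finger_force: 51.0
[272.12   302.0554] [[276.8333 300.8333  43.2333]
 [278.1667 313.5     45.5   ]
 [278.5    282.5     58.3333]] (array([-1.022, -0.171, -0.001]), array([ 0.001, -0.   , -0.003]))
```

View pics/b4m.png

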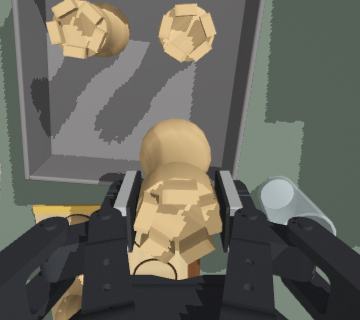

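```bash
python3 -m inch '[[-1,[-0.24,-0.02,0],[0,0,0]],[-1,[-0.48,-0.045,0],[0,0,0]],[-1,[-0.72,-0.07,0],[0,0,0]],[-1,[-0.96,-0.09,0],[0,0,0]],[-1,[-0.96,-0.09,0],[0,0,0]]]'
python3 -m inch '[[-1,[-0.24,-0.02,0],[0,0,0]],[-1,[-0.48,-0.045,0],[0,0,0]],[-1,[-0.72,-0.07,0],[0,0,0]],[-1,[-0.96,-0.09,0],[0,0,0]],[-1,[-0.96,-0.09,0.3],[0,0,0]],[-1,[-0.96,-0.09,0.55],[0,0,0]],[-1,[-0.96,-0.09,0.62],[0,0,0]],[-1,[-0.96,-0.09,0.62],[0,0,0]]]'
python3 -c "
from h import *
print(rows([.5693,-.015,.063],1.7))"
```

```text
clock: 15.25
tcp_pos: [0.5616, 0.1168, 0.1641]
ee_rot: [-3.137, 0.007, 1.684]
contact_force: [-0.4, -1.0, -2.7]
gripper_width: 0.039
finger_force: 50.9
clock: 15.92
tcp_pos: [0.5624, -0.0166, 0.0695]
ee_rot: [-3.133, -0.001, 1.695]
contact_force: [-1.0, 0.1, -1.3]
gripper_width: 0.0392
finger_force: 51.0
(array([0.005, 0.047, 0.043]), array([-0.004, -0.001, -0.002]))
```

```bash
python3 -m inch '[[-1,[0.005,0.047,0],[0,0,0]],[-1,[0.005,0.047,0.02],[0,0,0]],[-1,[0.005,0.047,0.04],[0,0,0]],[-1,[0.005,0.047,0.043],[0,0,0]],[-1,[0.005,0.047,0.043],[0,0,0]],[-1,[0.005,0.047,0.043],[0,0,0]]]'
python3 -c "
from h import *
print(rows([.5693,-.015,.063],1.7))"
```

```text
clock: 16.42
tcp_pos: [0.5732, -0.0152, 0.0672]
ee_rot: [3.141, 0.0, 1.695]
contact_force: [-0.3, 0.1, -0.8]
gripper_width: 0.0389
finger_force: 51.0
(array([ 0.005, -0.026,  0.028]), array([ 0.   ,  0.   , -0.002]))
```

```bash
python3 -m inch '[[-1,[0.003,-0.024,0],[0,0,0]],[-1,[0.003,-0.024,0.015],[0,0,0]],[-1,[0.003,-0.024,0.028],[0,0,0]],[-1,[0.003,-0.024,0.028],[0,0,0]],[-1,[0.003,-0.024,0.028],[0,0,0]],[-1,[0.003,-0.024,0.028],[0,0,0]]]'
python3 -c "
from h import *
print(rows([.5693,-.015,.063],1.7))"
```

```text
clock: 16.92
tcp_pos: [0.5691, -0.0154, 0.0632]
ee_rot: [-3.141, 0.001, 1.694]
contact_force: [-4.4, -1.2, 10.1]
gripper_width: 0.0387
finger_force: 51.9
(array([0.002, 0.002, 0.001]), array([-0.   ,  0.   , -0.003]))
```

Contact at 10 N, in position: release, rise and check.

```bash
python3 -m inch '[[0.4,[0,0,0],[0,0,0]],[0.4,[0,0,0],[0,0,0]],[0.4,[0,0,0],[0,0,0]],[0.4,[0,0,0],[0,0,0]]]'
python3 -m inch '[[0.4,[0,0,-0.2],[0,0,0]],[0.4,[0,0,-0.5],[0,0,0]],[0.4,[0,0,-0.8],[0,0,0]],[0.5,[0,0,-0.8],[0,0,0]],[0.5,[0,0,-0.8],[0,0,0]]]'
python3 - <<'E'
from h import *
a,c=snap('w10');g=proj(c,[.5693,-.018,.094]);A=circ(a,g,23,32,40,9)
print(g,np.array(A),[onz(c,q[:2],.094) for q in A])
for X in([.5604,.0495,.004],[.4706,.0377,.062]): print(proj(c,X))
cv2.imwrite('pics/w10m.png',a[80:400,100:460])
print(rows([.558,.27,.2],1.7))
E
```

```text
clock: 17.25
tcp_pos: [0.5694, -0.0152, 0.0622]
ee_rot: [-3.142, -0.0, 1.695]
contact_force: [-0.7, -0.3, 0.0]
gripper_width: 0.06
finger_force: 0.0
clock: 17.67
tcp_pos: [0.5718, -0.0151, 0.1857]
ee_rot: [3.135, 0.001, 1.694]
contact_force: [-0.2, -0.4, -0.0]
gripper_width: 0.0642
finger_force: 0.0
[272.0834 212.6366] [[270.8333 187.1667  24.3   ]
 [273.5    187.1667  24.2   ]
 [272.8333 190.5     23.5   ]] [array([0.5657, 0.0036, 0.094 ]), array([0.5679, 0.0039, 0.094 ]), array([0.5677, 0.001 , 0.094 ])]
[272.1816 124.1466]
[167.0615 127.3594]
(array([ 1.898,  0.155, -0.112]), array([ 0.001,  0.   , -0.003]))
```

View pics/w10m.png

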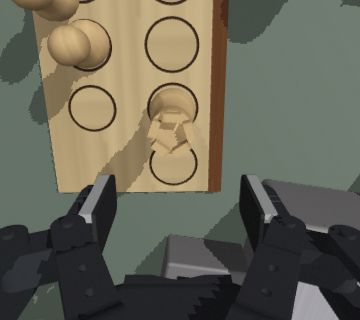

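Rook 3's crown is at (271,211) against a predicted (272,213), so it stands on mark 3 within about 1–2 mm. Next is rook A, for mark 2.

```bash
python3 -m inch '[[0.5,[0.25,0.02,0],[0,0,0]],[0.5,[0.5,0.04,0],[0,0,0]],[0.5,[0.75,0.06,0],[0,0,0]],[0.5,[1,0.08,0],[0,0,0]],[0.5,[1,0.08,0],[0,0,0]]]'
python3 -m inch '[[0.5,[0.25,0.02,0],[0,0,0]],[0.5,[0.5,0.04,0],[0,0,0]],[0.5,[0.75,0.06,0],[0,0,0]],[0.5,[1,0.08,0],[0,0,0]],[0.5,[1,0.08,0],[0,0,0]]]'
python3 -m inch '[[0.5,[0.2,0.02,0.05],[0,0,0]],[0.5,[0.42,0.05,0.15],[0,0,0]],[0.5,[0.42,0.05,0.25],[0,0,0]],[0.5,[0.42,0.05,0.25],[0,0,0]],[0.5,[0.42,0.05,0.25],[0,0,0]]]'
python3 - <<'E'
from h import *
a,c=snap('b5');g=proj(c,[.558,.3505,.095]);P=circ(a,g,25,31,40,9);g2=proj(c,[.480,.344,.095]);Q=circ(a,g2,22,31,40,9)
print(g,np.array(P),[onz(c,q[:2],.095) for q in P],rows([.558,.3505,.06],1.7))
print(g2,np.array(Q),[onz(c,q[:2],.095) for q in Q])
E
```

```text
clock: 18.13
tcp_pos: [0.5598, 0.1452, 0.1809]
ee_rot: [-3.139, -0.006, 1.706]
contact_force: [-0.4, 1.4, 0.3]
gripper_width: 0.0643
finger_force: 0.0
clock: 18.55
tcp_pos: [0.552, 0.2951, 0.1808]
ee_rot: [-3.139, -0.006, 1.705]
contact_force: [-2.1, 0.6, 0.5]
gripper_width: 0.064
finger_force: 0.0
clock: 18.97
tcp_pos: [0.5546, 0.3473, 0.1423]
ee_rot: [-3.137, 0.003, 1.695]
contact_force: [1.0, -0.3, 0.0]
gripper_width: 0.0645
finger_force: 0.0
[281.7442 225.9952] [[281.5    222.8333  28.9333]
 [283.5    220.1667  26.2333]
 [285.1667 222.5     26.7667]] [array([0.5575, 0.3528, 0.095 ]), array([0.5586, 0.3549, 0.095 ]), array([0.56  , 0.3533, 0.095 ])] (array([0.021, 0.02 , 0.557]), array([-0.001,  0.001, -0.003]))
[167.6409 221.4093] [[171.5    218.8333  28.6   ]
 [168.5    223.5     27.1333]
 [168.8333 218.5     28.6   ]] [array([0.4826, 0.3462, 0.095 ]), array([0.4806, 0.3425, 0.095 ]), array([0.4808, 0.3462, 0.095 ])]
```

```bash
python3 -m inch '[[0.5,[0.005,0.01,0.15],[0,0,0]],[0.5,[0.005,0.01,0.4],[0,0,0]],[0.5,[0.005,0.01,0.55],[0,0,0]],[0.5,[0.005,0.01,0.55],[0,0,0]],[0.5,[0.005,0.01,0.55],[0,0,0]]]' 50
python3 -m inch '[[-1,[0,0,0],[0,0,0]],[-1,[0,0,0],[0,0,0]],[-1,[0,0,0],[0,0,0]],[-1,[0,0,0],[0,0,0]],[-1,[0,0,0],[0,0,0]],[-1,[0,0,0],[0,0,0]]]' 50
python3 -m inch '[[-1,[0,0,-0.2],[0,0,0]],[-1,[0,0,-0.45],[0,0,0]],[-1,[0,0,-0.75],[0,0,0]],[-1,[0,0,-0.75],[0,0,0]],[-1,[0,0,-0.75],[0,0,0]]]' 50
python3 - <<'E'
from h import *
a,c=snap('b6');t=r.get_state()["tcp_pos"];g=proj(c,t+[0,0,.031])
b=load('b4')[0]
P,Q=circ(a,g,40,46,40,7),circ(b,(278,302),40,46,40,7);print(g,np.array(P),np.array(Q))
cv2.imwrite('pics/b6m.png',np.hstack([b[180:400,170:390],a[180:400,170:390]]))
print(rows([.5604,.0525,t[2]],1.7))
E
```

```text
clock: 19.43
tcp_pos: [0.5574, 0.3483, 0.0622]
ee_rot: [-3.14, 0.001, 1.693]
contact_force: [0.4, 0.3, 0.7]
gripper_width: 0.064
finger_force: 0.0
clock: 19.93
tcp_pos: [0.5586, 0.3507, 0.065]
ee_rot: [3.138, -0.001, 1.694]
contact_force: [-1.8, -0.4, 7.3]
gripper_width: 0.0391
finger_force: 49.8
clock: 20.35
tcp_pos: [0.5593, 0.3514, 0.1795]
ee_rot: [3.134, -0.003, 1.694]
contact_force: [-0.7, 0.2, -1.8]
gripper_width: 0.0388
finger_force: 50.8
[272.3617 295.0093] [[277.5    289.5     42.8667]
 [280.5    287.8333  45.8   ]
 [273.8333 290.1667  40.6667]] [[278.5    299.8333  43.2   ]
 [281.1667 297.5     44.3333]
 [279.5    302.5     42.4333]]
(array([-1.971, -0.229, -0.003]), array([ 0.002, -0.001, -0.003]))
```

View pics/b6m.png

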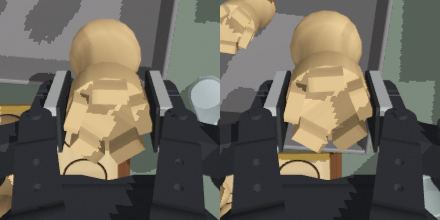

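In b6 the rook's crown sits about 10 px higher than in b4, so this one is held about 1.5 mm forward of the grasp axis. I'll correct for that at mark 2.

```bash
python3 -m inch '[[-1,[-0.25,-0.03,0],[0,0,0]],[-1,[-0.5,-0.06,0],[0,0,0]],[-1,[-0.75,-0.09,0],[0,0,0]],[-1,[-1,-0.12,0],[0,0,0]],[-1,[-1,-0.12,0],[0,0,0]]]'
python3 -m inch '[[-1,[-0.25,-0.03,0],[0,0,0]],[-1,[-0.5,-0.06,0],[0,0,0]],[-1,[-0.75,-0.09,0],[0,0,0]],[-1,[-1,-0.12,0],[0,0,0]],[-1,[-1,-0.12,0.25],[0,0,0]],[-1,[-1,-0.12,0.5],[0,0,0]],[-1,[-1,-0.12,0.67],[0,0,0]],[-1,[-1,-0.12,0.67],[0,0,0]]]'
python3 -m inch '[[-1,[0,0,0],[0,0,0]],[-1,[0,0,0],[0,0,0]],[-1,[0,0,0],[0,0,0]]]'
python3 -c "
from h import *
print(rows([.5606,.048,.064],1.7))"
```

```text
clock: 20.82
tcp_pos: [0.5581, 0.1872, 0.1724]
ee_rot: [-3.137, 0.008, 1.684]
contact_force: [0.0, -1.5, -1.6]
gripper_width: 0.0387
finger_force: 50.8
clock: 21.48
tcp_pos: [0.5533, 0.0465, 0.0684]
ee_rot: [-3.13, -0.0, 1.694]
contact_force: [-0.3, 0.6, -0.8]
gripper_width: 0.0387
finger_force: 50.9
clock: 21.73
tcp_pos: [0.5599, 0.0482, 0.0761]
ee_rot: [3.139, -0.0, 1.695]
contact_force: [0.2, 0.7, -1.0]
gripper_width: 0.0394
finger_force: 50.9
(array([-0.002,  0.004,  0.081]), array([ 0.001, -0.   , -0.002]))
```

```bash
python3 -m inch '[[-1,[-0.002,0.004,0.03],[0,0,0]],[-1,[-0.002,0.004,0.06],[0,0,0]],[-1,[-0.002,0.004,0.078],[0,0,0]],[-1,[-0.002,0.004,0.082],[0,0,0]],[-1,[-0.002,0.004,0.082],[0,0,0]],[-1,[-0.002,0.004,0.082],[0,0,0]]]'
```

```text
clock: 22.23
tcp_pos: [0.5598, 0.0474, 0.0639]
ee_rot: [3.14, 0.001, 1.695]
contact_force: [-5.8, -0.5, 16.1]
gripper_width: 0.0387
finger_force: 52.6
```

```bash
python3 -m inch '[[0.4,[0,0,0],[0,0,0]],[0.4,[0,0,0],[0,0,0]],[0.4,[0,0,0],[0,0,0]],[0.4,[0,0,0],[0,0,0]]]'
python3 -m inch '[[0.4,[0,0,-0.2],[0,0,0]],[0.4,[0,0,-0.5],[0,0,0]],[0.4,[0,0,-0.8],[0,0,0]],[0.5,[0,0,-0.8],[0,0,0]],[0.5,[0,0,-0.8],[0,0,0]]]'
python3 - <<'E'
from h import *
a,c=snap('w11');g=proj(c,[.5604,.0495,.094]);A=circ(a,g+[0,3],17,25,28,7)
print(g,np.array(A),[onz(c,q[:2],.094) for q in A])
# same detector on the earlier accepted rook
b,cb=load('w10');g=proj(cb,[.5693,-.018,.094]);A=circ(b,g+[0,3],17,25,28,7);print(g,np.array(A),[onz(cb,q[:2],.094) for q in A])
print(rows([.480,.344,.2],1.7))
E
```

```text
clock: 22.57
tcp_pos: [0.5591, 0.0474, 0.0619]
ee_rot: [-3.141, -0.0, 1.695]
contact_force: [-0.0, -0.8, -0.6]
gripper_width: 0.0596
finger_force: 0.0
clock: 22.98
tcp_pos: [0.5614, 0.0478, 0.1852]
ee_rot: [3.135, 0.0, 1.694]
contact_force: [-0.3, -0.8, -0.4]
gripper_width: 0.0638
finger_force: 0.0
[274.5043 207.8894] [[272.8333 207.5     23.6667]
 [272.1667 204.8333  21.4   ]
 [268.8333 203.8333  18.5   ]] [array([0.559 , 0.0497, 0.094 ]), array([0.5582, 0.0519, 0.094 ]), array([0.5553, 0.0524, 0.094 ])]
[272.0835 212.6366] [[267.8333 211.8333  18.8   ]
 [272.1667 188.5     23.2   ]
 [270.8333 211.5     21.8   ]] [array([ 0.5657, -0.0177,  0.094 ]), array([0.5669, 0.0026, 0.094 ]), array([ 0.5681, -0.0171,  0.094 ])]
(array([ 2.028, -0.284, -0.115]), array([ 0.001,  0.   , -0.003]))
```

Rook 2 is at (0.559, 0.050), within 1.5 mm of mark 2. Now the last rook, C.

```bash
python3 -m inch '[[0.5,[0.25,-0.03,0],[0,0,0]],[0.5,[0.5,-0.07,0],[0,0,0]],[0.5,[0.75,-0.1,0],[0,0,0]],[0.5,[1,-0.14,0],[0,0,0]],[0.5,[1,-0.14,0],[0,0,0]]]'
python3 -m inch '[[0.5,[0.25,-0.03,0],[0,0,0]],[0.5,[0.5,-0.07,0],[0,0,0]],[0.5,[0.75,-0.1,0],[0,0,0]],[0.5,[1,-0.14,0],[0,0,0]],[0.5,[1,-0.14,0.2],[0,0,0]],[0.5,[1,-0.14,0.25],[0,0,0]],[0.5,[1,-0.14,0.25],[0,0,0]],[0.5,[1,-0.14,0.25],[0,0,0]]]'
python3 - <<'E'
from h import *
a,c=snap('b7');g=proj(c,[.4805,.3445,.095]);P=circ(a,g,25,31,40,9)
print(g,np.array(P),[onz(c,q[:2],.095) for q in P],rows([.4805,.3445,.06],1.7))
E
```

```text
clock: 23.45
tcp_pos: [0.5151, 0.2028, 0.1807]
ee_rot: [-3.138, -0.005, 1.706]
contact_force: [-0.4, -0.2, 0.3]
gripper_width: 0.0641
finger_force: 0.0
clock: 24.12
tcp_pos: [0.4803, 0.3381, 0.1432]
ee_rot: [-3.139, 0.002, 1.693]
contact_force: [1.0, 0.6, 0.4]
gripper_width: 0.0642
finger_force: 0.0
[277.5671 220.5578] [[277.5    218.5     28.7333]
 [277.1667 221.8333  27.5   ]
 [279.5    216.1667  25.6667]] [array([0.4803, 0.346 , 0.095 ]), array([0.4803, 0.3435, 0.095 ]), array([0.4814, 0.3478, 0.095 ])] (array([0.041, 0.002, 0.562]), array([-0.   ,  0.001, -0.003]))
```

```bash
python3 -m inch '[[0.5,[0.03,-0.002,0.15],[0,0,0]],[0.5,[0.03,-0.002,0.4],[0,0,0]],[0.5,[0.03,-0.002,0.56],[0,0,0]],[0.5,[0.03,-0.002,0.56],[0,0,0]],[0.5,[0.03,-0.002,0.56],[0,0,0]]]' 50
python3 -m inch '[[-1,[0,0,0],[0,0,0]],[-1,[0,0,0],[0,0,0]],[-1,[0,0,0],[0,0,0]],[-1,[0,0,0],[0,0,0]],[-1,[0,0,0],[0,0,0]],[-1,[0,0,0],[0,0,0]]]' 50
python3 -m inch '[[-1,[0,0,-0.2],[0,0,0]],[-1,[0,0,-0.45],[0,0,0]],[-1,[0,0,-0.75],[0,0,0]],[-1,[0,0,-0.75],[0,0,0]],[-1,[0,0,-0.75],[0,0,0]]]' 50
python3 - <<'E'
from h import *
a,c=snap('b8');t=r.get_state()["tcp_pos"];g=proj(c,t+[0,0,.031])
print(g,np.array(circ(a,g,40,46,40,7)))
print(rows([.5513,.1171,t[2]],1.7))
E
```

```text
clock: 24.58
tcp_pos: [0.48, 0.3434, 0.0608]
ee_rot: [-3.141, 0.001, 1.693]
contact_force: [0.1, 0.1, 0.5]
gripper_width: 0.0644
finger_force: 0.0
clock: 25.08
tcp_pos: [0.4809, 0.3454, 0.063]
ee_rot: [3.138, -0.002, 1.694]
contact_force: [-0.1, -0.1, 7.2]
gripper_width: 0.0391
finger_force: 49.6
clock: 25.5
tcp_pos: [0.4816, 0.346, 0.1772]
ee_rot: [3.135, -0.003, 1.694]
contact_force: [0.4, 0.8, -1.4]
gripper_width: 0.0389
finger_force: 50.8
[272.4743 295.4763] [[276.5    294.5     43.9667]
 [273.5    294.5     40.6667]
 [274.8333 292.1667  41.3333]]
(array([-1.564,  0.282, -0.001]), array([ 0.001, -0.001, -0.003]))
```

```bash
python3 -m inch '[[-1,[-0.2,0.035,0],[0,0,0]],[-1,[-0.4,0.07,0],[0,0,0]],[-1,[-0.6,0.1,0],[0,0,0]],[-1,[-0.78,0.14,0],[0,0,0]],[-1,[-0.78,0.14,0],[0,0,0]]]'
python3 -m inch '[[-1,[-0.2,0.035,0],[0,0,0]],[-1,[-0.4,0.07,0],[0,0,0]],[-1,[-0.6,0.1,0],[0,0,0]],[-1,[-0.78,0.14,0],[0,0,0]],[-1,[-0.78,0.14,0.25],[0,0,0]],[-1,[-0.78,0.14,0.5],[0,0,0]],[-1,[-0.78,0.14,0.67],[0,0,0]],[-1,[-0.78,0.14,0.67],[0,0,0]]]'
python3 -m inch '[[-1,[0,0,0],[0,0,0]],[-1,[0,0,0],[0,0,0]],[-1,[0,0,0],[0,0,0]]]'
python3 -c "
from h import *
print(rows([.5517,.1171,.062],1.7))"
```

```text
clock: 25.97
tcp_pos: [0.5165, 0.2225, 0.1709]
ee_rot: [-3.139, 0.006, 1.686]
contact_force: [0.6, -0.1, -1.5]
gripper_width: 0.0389
finger_force: 50.8
clock: 26.63
tcp_pos: [0.5449, 0.1156, 0.0664]
ee_rot: [-3.13, 0.001, 1.695]
contact_force: [-1.0, 0.4, -2.0]
gripper_width: 0.0388
finger_force: 50.9
clock: 26.88
tcp_pos: [0.5514, 0.118, 0.0743]
ee_rot: [3.139, -0.0, 1.695]
contact_force: [-0.4, 0.2, -1.2]
gripper_width: 0.0387
finger_force: 50.9
(array([-0.006,  0.001,  0.082]), array([ 0.001, -0.   , -0.002]))
```

```bash
python3 -m inch '[[-1,[-0.006,0.001,0.03],[0,0,0]],[-1,[-0.006,0.001,0.06],[0,0,0]],[-1,[-0.006,0.001,0.076],[0,0,0]],[-1,[-0.006,0.001,0.08],[0,0,0]],[-1,[-0.006,0.001,0.08],[0,0,0]],[-1,[-0.006,0.001,0.08],[0,0,0]]]'
python3 -m inch '[[0.4,[0,0,0],[0,0,0]],[0.4,[0,0,0],[0,0,0]],[0.4,[0,0,0],[0,0,0]],[0.4,[0,0,0],[0,0,0]]]'
python3 -m inch '[[0.4,[0,0,-0.2],[0,0,0]],[0.4,[0,0,-0.5],[0,0,0]],[0.4,[0,0,-0.8],[0,0,0]],[0.5,[0,0,-1],[0,0,0]],[0.5,[0,0,-1],[0,0,0]],[0.5,[0,0,-1],[0,0,0]]]'
python3 - <<'E'
from h import *
print(rows([.50,-.03,.27],1.7))
E
```

```text
clock: 27.38
tcp_pos: [0.5508, 0.1165, 0.062]
ee_rot: [3.141, 0.001, 1.695]
contact_force: [-4.3, -1.7, 13.4]
gripper_width: 0.0387
finger_force: 52.1
clock: 27.72
tcp_pos: [0.5504, 0.1165, 0.0604]
ee_rot: [-3.141, -0.0, 1.695]
contact_force: [0.5, 0.9, 0.1]
gripper_width: 0.0598
finger_force: 0.0
clock: 28.22
tcp_pos: [0.5519, 0.1169, 0.2128]
ee_rot: [3.137, -0.0, 1.694]
contact_force: [-0.5, 0.1, -0.7]
gripper_width: 0.0641
finger_force: 0.0
(array([-0.929, -0.462, -0.384]), array([ 0.002, -0.   , -0.003]))
```

```bash
python3 -m inch '[[0.4,[-0.2,-0.1,-0.1],[0,0,0]],[0.4,[-0.4,-0.2,-0.2],[0,0,0]],[0.4,[-0.6,-0.3,-0.3],[0,0,0]],[0.4,[-0.8,-0.4,-0.38],[0,0,0]],[0.4,[-0.92,-0.46,-0.38],[0,0,0]],[0.4,[-0.92,-0.46,-0.38],[0,0,0]],[0.4,[-0.92,-0.46,-0.38],[0,0,0]]]'
python3 - <<'E'
from h import *
a,c=snap('w12v');t=r.capture("top");cv2.imwrite('pics/top1.png',t)
for X,z,lo,hi in(([.5515,.1171],.094,16,21),([.5604,.0495],.094,16,21),([.5693,-.018],.094,16,21),([.4618,.1054],.062,12,17),([.4706,.0377],.062,12,17)):
    g=proj(c,X+[z]);A=circ(a,g,lo,hi,30,7);print(g,np.array(A)[:2],[onz(c,q[:2],z)[:2]-X for q in A[:2]])
cv2.imwrite('pics/v12.png',cv2.resize(np.hstack([a,cv2.resize(t[60:320,100:450],(565,420))]),(800,300)))
E
```

```text
clock: 28.8
tcp_pos: [0.4979, -0.0304, 0.2663]
ee_rot: [-3.139, -0.0, 1.692]
contact_force: [0.1, -0.2, -0.4]
gripper_width: 0.06
finger_force: 0.0
[351.6733  43.3708] [[350.5     43.5     20.8   ]
 [347.1667  49.8333  18.9667]] [array([-0.0011, -0.0002]), array([-0.0032, -0.0059])]
[347.2639 118.3708] [[332.8333 117.5     20.8   ]
 [340.5    117.5     16.7333]] [array([-0.0147, -0.0009]), array([-0.007,  0.   ])]
[343.4357 183.6885] [[330.1667 170.1667  19.7   ]
 [331.8333 172.8333  20.8   ]] [array([-0.0169,  0.0129]), array([-0.0146,  0.0103])]
[258.5257  51.043 ] [[260.5     53.5     16.8   ]
 [262.5     56.8333  16.8   ]] [array([ 0.0023, -0.0021]), array([ 0.0047, -0.005 ])]
[260.2012 118.6835] [[258.8333 116.1667  16.8   ]
 [264.8333 122.1667  16.8   ]] [array([-0.0018,  0.0025]), array([ 0.0056, -0.0031])]
```

View pics/v12.png

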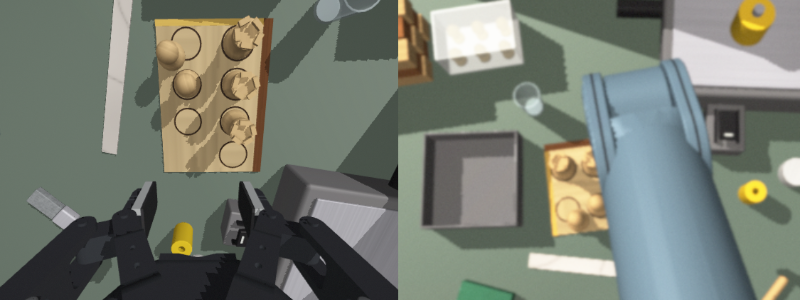

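The view shows the knock has happened. Pawn 1's head is now at about (238,76) in full-image pixels, while its ring at (260,60) is partly bare. The other pieces stand on their rings. I'll measure pawn 1 and mend it.

Run:
```python
from h import *
a,c=load('w12v')
A=circ(a,(238,76),13,18,22,7);print(np.array(A),[onz(c,q[:2],.060) for q in A],onz(c,(238,76),.06))
T=cam("top");p=(100+(572-398)/402*350,60+208/300*260);print("top base",p,onz(T,p,.016))
X=onz(c,(238,76),.06);print(rows([X[0],X[1],.16],1.7))
```

```text
[[241.5     81.5     17.8   ]
 [235.1667  71.8333  17.0667]
 [234.8333  74.8333  16.3333]] [array([0.4462, 0.0738, 0.06  ]), array([0.4386, 0.0826, 0.06  ]), array([0.4385, 0.0796, 0.06  ])] [0.442  0.0789 0.06  ]
top base (251.49253731343282, 240.26666666666668) [0.4607 0.0928 0.016 ]
(array([ 0.753, -0.284,  0.711]), array([-0.001, -0.001, -0.002]))
```

```bash
python3 -m inch '[[0.4,[0.2,-0.07,0.1],[0,0,0]],[0.4,[0.4,-0.14,0.2],[0,0,0]],[0.4,[0.6,-0.21,0.3],[0,0,0]],[0.4,[0.74,-0.28,0.5],[0,0,0]],[0.4,[0.74,-0.28,0.69],[0,0,0]],[0.4,[0.74,-0.28,0.69],[0,0,0]],[0.4,[0.74,-0.28,0.69],[0,0,0]]]'
python3 - <<'E'
from h import *
a,c=snap('w13');g=proj(c,[.441,.079,.062]);A=circ(a,g,17,24,35,8)
print(g,np.array(A),[onz(c,q[:2],.061) for q in A])
cv2.imwrite('pics/w13m.png',a[80:400,100:460])
E
```

```text
clock: 29.48
tcp_pos: [0.4425, 0.0769, 0.1632]
ee_rot: [-3.138, -0.001, 1.697]
contact_force: [1.2, -0.0, 0.3]
gripper_width: 0.0596
finger_force: 0.0
[275.2663 203.9232] [[272.8333 200.1667  20.4   ]
 [270.8333 202.5     23.4333]
 [299.8333 228.8333  23.8   ]] [array([0.4385, 0.0818, 0.061 ]), array([0.4371, 0.0795, 0.061 ]), array([0.4655, 0.0585, 0.061 ])]
```

View pics/w13m.png

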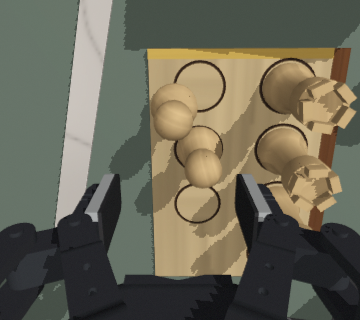

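Pawn 1 stands upright near the board's robot-side edge, with its head at (274,200), which is (0.4385, 0.082). Pawn 2 is clear of the finger paths, so I'll regrip it.

```bash
python3 -m inch '[[0.4,[0.025,-0.022,0.2],[0,0,0]],[0.4,[0.025,-0.022,0.45],[0,0,0]],[0.4,[0.025,-0.022,0.7],[0,0,0]],[0.4,[0.025,-0.022,0.84],[0,0,0]],[0.4,[0.025,-0.022,0.84],[0,0,0]],[0.4,[0.025,-0.022,0.84],[0,0,0]]]' 40
python3 -m inch '[[-1,[0,0,0],[0,0,0]],[-1,[0,0,0],[0,0,0]],[-1,[0,0,0],[0,0,0]],[-1,[0,0,0],[0,0,0]],[-1,[0,0,0],[0,0,0]],[-1,[0,0,0],[0,0,0]]]' 40
python3 -m inch '[[-1,[0,0,-0.1],[0,0,0]],[-1,[0,0,-0.3],[0,0,0]],[-1,[0,0,-0.5],[0,0,0]],[-1,[0,0,-0.6],[0,0,0]],[-1,[0,0,-0.6],[0,0,0]]]' 40
python3 - <<'E'
from h import *
a,c=snap('w14');t=r.get_state()["tcp_pos"];g=proj(c,t+[0,0,.025])
print(g,np.array(circ(a,g,34,45,50,9)),rows([.4618,.1054,.05],1.7))
E
```

```text
clock: 30.03
tcp_pos: [0.441, 0.0792, 0.0389]
ee_rot: [3.141, 0.0, 1.694]
contact_force: [-0.2, -0.5, 0.2]
gripper_width: 0.0598
finger_force: 0.0
clock: 30.53
tcp_pos: [0.4417, 0.0794, 0.04]
ee_rot: [3.138, 0.0, 1.694]
contact_force: [-1.6, -0.2, 7.7]
gripper_width: 0.0329
finger_force: 38.9
clock: 30.95
tcp_pos: [0.4428, 0.0797, 0.1322]
ee_rot: [3.134, 0.0, 1.694]
contact_force: [0.6, -0.6, -1.5]
gripper_width: 0.0329
finger_force: 40.2
[273.0049 287.3744] [[275.5    278.1667  39.6   ]
 [277.5    280.8333  36.2667]
 [277.5    271.8333  34.4   ]] (array([0.157, 0.152, 0.536]), array([ 0.003,  0.   , -0.003]))
```

```bash
python3 -m inch '[[-1,[0.137,0.152,0],[0,0,0]],[-1,[0.137,0.152,0],[0,0,0]],[-1,[0.137,0.152,0.2],[0,0,0]],[-1,[0.137,0.152,0.42],[0,0,0]],[-1,[0.137,0.152,0.53],[0,0,0]],[-1,[0.137,0.152,0.53],[0,0,0]],[-1,[0.137,0.152,0.53],[0,0,0]]]'
python3 -c "
from h import *
print(rows([.4622,.1025,.040],1.7))"
```

```text
clock: 31.58
tcp_pos: [0.4589, 0.1025, 0.0478]
ee_rot: [-3.139, 0.0, 1.695]
contact_force: [0.2, 0.2, -1.4]
gripper_width: 0.0328
finger_force: 40.4
(array([-0.003,  0.022,  0.052]), array([-0.001,  0.   , -0.002]))
```

```bash
python3 -m inch '[[-1,[-0.003,0.016,0.02],[0,0,0]],[-1,[-0.003,0.016,0.04],[0,0,0]],[-1,[-0.003,0.016,0.055],[0,0,0]],[-1,[-0.003,0.016,0.055],[0,0,0]],[-1,[-0.003,0.016,0.055],[0,0,0]]]'
python3 -c "
from h import *
print(rows([.4622,.1025,.040],1.7))"
```

```text
clock: 32.0
tcp_pos: [0.4626, 0.1023, 0.0407]
ee_rot: [3.141, 0.0, 1.695]
contact_force: [0.7, 0.3, -0.7]
gripper_width: 0.0329
finger_force: 40.4
(array([ 0.001, -0.003,  0.004]), array([ 0.   ,  0.   , -0.003]))
```

```bash
python3 -m inch '[[-1,[0,0,0.005],[0,0,0]],[0.4,[0,0,0.005],[0,0,0]],[0.4,[0,0,0.005],[0,0,0]],[0.4,[0,0,0.005],[0,0,0]],[0.4,[0,0,0.005],[0,0,0]]]'
python3 -m inch '[[0.4,[0,0,-0.2],[0,0,0]],[0.4,[0,0,-0.5],[0,0,0]],[0.4,[0,0,-0.8],[0,0,0]],[0.4,[0,0,-1],[0,0,0]],[0.4,[0,0,-1],[0,0,0]],[0.4,[0,0,-1],[0,0,0]]]'
python3 -m inch '[[0.4,[-0.2,0.1,0],[0,0,0]],[0.4,[-0.4,0.2,0],[0,0,0]],[0.4,[-0.6,0.3,0],[0,0,0]],[0.4,[-0.6,0.3,-0.3],[0,0,0]],[0.4,[-0.6,0.3,-0.3],[0,0,0]],[0.4,[-0.6,0.3,-0.3],[0,0,0]]]'
python3 - <<'E'
from h import *
a,c=snap('w15')
for X,z,lo,hi in(([.5515,.1171],.094,17,23),([.5604,.0495],.094,17,23),([.5693,-.018],.094,17,23),([.4618,.1054],.062,14,19),([.4706,.0377],.062,14,19)):
    g=proj(c,X+[z]);A=circ(a,g,lo,hi,30,7);print(g,np.array(A)[:2],[onz(c,q[:2],z)[:2]-X for q in A[:2]])
    cv2.circle(a,tuple(map(int,g.round())),3,(0,0,255),1)
    b=[proj(c,[X[0]+.027*np.cos(t),X[1]+.027*np.sin(t),.004]) for t in np.linspace(0,6.28,40)]
    cv2.polylines(a,[np.array(b).round().astype(np.int32)],True,(255,0,0),1)
cv2.imwrite('pics/w15m.png',cv2.resize(a[:300,130:450],(800,600)) if 0 else cv2.resize(a[:300,130:450],(640,600)))
E
```

```text
clock: 32.42
tcp_pos: [0.4624, 0.1023, 0.0396]
ee_rot: [3.141, 0.0, 1.695]
contact_force: [-0.0, -0.6, -0.4]
gripper_width: 0.0596
finger_force: 0.0
clock: 32.92
tcp_pos: [0.4639, 0.1025, 0.1916]
ee_rot: [3.137, 0.0, 1.694]
contact_force: [0.3, 0.5, -0.5]
gripper_width: 0.0598
finger_force: 0.0
clock: 33.42
tcp_pos: [0.5189, 0.0182, 0.2347]
ee_rot: [3.141, -0.0, 1.693]
contact_force: [-0.7, 0.2, 0.0]
gripper_width: 0.0598
finger_force: 0.0
[325.8374  92.7993] [[314.8333  99.8333  22.8   ]
 [313.5     95.1667  22.8   ]] [array([-0.0088, -0.0071]), array([-0.0106, -0.0033])]
[322.9294 168.4291] [[313.5    156.5     22.4333]
 [310.8333 156.5     22.4333]] [array([-0.0108,  0.0102]), array([-0.0134,  0.0099])]
[320.4288 233.7933] [[311.5    207.1667  20.9667]
 [309.1667 255.5     18.5   ]] [array([-0.0137,  0.0274]), array([-0.0077, -0.026 ])]
[230.1933  95.5545] [[230.5     96.8333  18.0667]
 [237.8333 101.5     18.8   ]] [array([ 0.0004, -0.0012]), array([ 0.008 , -0.0046])]
[233.6981 163.7809] [[234.5    162.1667  16.5333]
 [240.1667 153.5     18.8   ]] [array([0.0007, 0.0018]), array([0.0059, 0.0117])]
```

View pics/w15m.png

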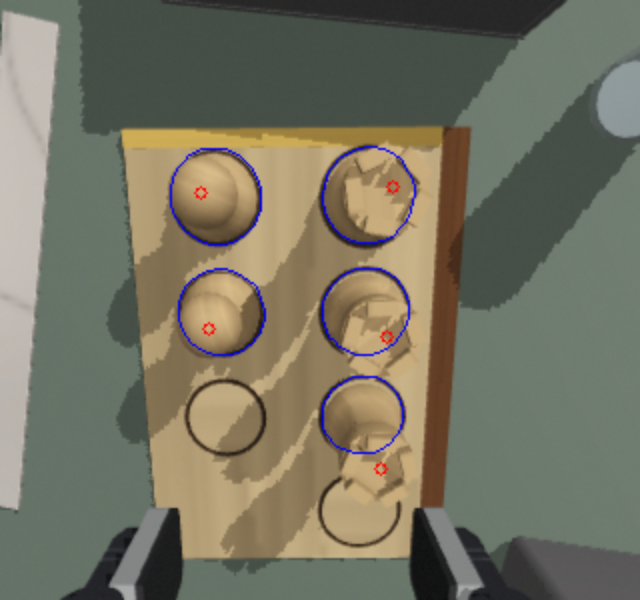

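All five pieces stand upright on their marks. The pawn heads match the predicted points to about 1–2 mm, and every rook base fills its ring. Next I'll locate the rocker's white line in the stored wrist views.

Run:
```python
from h import *
def white(im,g,w=16):
    x,y=g;p=cv2.cvtColor(im[y-w:y+w,x-w:x+w],cv2.COLOR_BGR2GRAY)
    n,l,s,c=cv2.connectedComponentsWithStats((p>185).astype(np.uint8));k=1+np.argmax(s[1:,4]) if n>1 else 0
    return (c[k][0]+x-w,c[k][1]+y-w),s[k][2:5]
O=[]
for n,g in(("w1",(175,38)),("w2",(241,37)),("w3",(277,141))):
    im,c=load(n);p,s=white(im,g);print(n,p,s,onz(c,p,.076));O.append((c,p))
print(tri(O))
st=r.get_state();X=tri(O)[0];print(rows([X[0],X[1],.15],1.7),rows([X[0],X[1],.15],1.7-np.pi))
# sander axis from w3: direction of line
```

```text
w1 (np.float64(175.24242424242425), np.float64(38.04545454545455)) [17  5 66] [ 0.6067 -0.2271  0.076 ]
w2 (np.float64(240.8), np.float64(36.184615384615384)) [17  5 65] [ 0.6066 -0.2277  0.076 ]
w3 (np.float64(276.6115107913669), np.float64(139.93525179856115)) [ 24   7 139] [ 0.6053 -0.2283  0.076 ]
(array([ 0.6057, -0.2282,  0.08  ]), [np.float64(7.65368705290493e-05), np.float64(0.00015769060856244053), np.float64(9.18566725041632e-05)])
(array([-1.704,  0.38 ,  0.556]), array([-0.001, -0.   , -0.003])) (array([-1.704,  0.38 ,  0.556]), array([-0.   ,  0.001,  1.497]))
```

```bash
python3 -m inch '[[-1,[-0.2,0.04,0],[0,0,0]],[-1,[-0.4,0.08,0],[0,0,0]],[-1,[-0.6,0.12,0],[0,0,0]],[-1,[-0.85,0.17,0],[0,0,0]],[-1,[-0.85,0.17,0],[0,0,0]]]' 40
python3 -m inch '[[-1,[-0.2,0.04,0],[0,0,0]],[-1,[-0.4,0.08,0],[0,0,0]],[-1,[-0.6,0.12,0],[0,0,0]],[-1,[-0.85,0.17,0.1],[0,0,0]],[-1,[-0.85,0.17,0.3],[0,0,0]],[-1,[-0.85,0.17,0.6],[0,0,0]],[-1,[-0.85,0.17,0.6],[0,0,0]],[-1,[-0.85,0.17,0.6],[0,0,0]]]'
python3 -m inch '[[-1,[0,0,0],[0,0,0]],[-1,[0,0,0],[0,0,0]]]'
python3 - <<'E'
from h import *
a,c=snap('k1')
for n,X in(("line",[.6057,-.2282,.08]),):
    g=proj(c,X);x,y=map(int,g);p=cv2.cvtColor(a[y-20:y+20,x-20:x+20],cv2.COLOR_BGR2GRAY);ys,xs=np.where(p>185);print(g,len(xs),xs.mean()+x-20 if len(xs) else 0,ys.mean()+y-20 if len(xs) else 0)
print(rows([.602,-.228,.083],1.7),rows([.602,-.228,.065],1.7)[0])
E
```

```text
clock: 33.88
tcp_pos: [0.5589, -0.1133, 0.2319]
ee_rot: [-3.138, 0.004, 1.686]
contact_force: [-0.4, -1.1, -0.8]
gripper_width: 0.0007
finger_force: 0.0
clock: 34.55
tcp_pos: [0.5971, -0.2264, 0.1408]
ee_rot: [-3.134, -0.004, 1.696]
contact_force: [0.5, -0.2, 0.8]
gripper_width: 0.0001
finger_force: 0.0
clock: 34.72
tcp_pos: [0.6017, -0.2276, 0.1468]
ee_rot: [3.139, 0.001, 1.696]
contact_force: [0.1, 0.2, 1.1]
gripper_width: -0.0001
finger_force: 0.0
[281.0277 221.3424] 97 283.69072164948454 220.96907216494844
(array([-0.   , -0.   ,  0.427]), array([ 0.002,  0.001, -0.002])) [-0.    -0.     0.547]
```

The white line is where predicted, within 3 px. I'll press in steps and watch the force.

```bash
python3 -m inch '[[-1,[0,0,0.2],[0,0,0]],[-1,[0,0,0.38],[0,0,0]],[-1,[0,0,0.44],[0,0,0]],[-1,[0,0,0.47],[0,0,0]],[-1,[0,0,0.49],[0,0,0]],[-1,[0,0,0.49],[0,0,0]]]'
python3 -m inch '[[-1,[0,0,0.01],[0,0,0]],[-1,[0,0,0.02],[0,0,0]],[-1,[0,0,0.03],[0,0,0]],[-1,[0,0,0.03],[0,0,0]]]'
```

```text
clock: 35.27
tcp_pos: [0.6009, -0.2283, 0.0723]
ee_rot: [3.14, 0.001, 1.695]
contact_force: [-1.0, -0.6, 1.0]
gripper_width: 0.0001
finger_force: 0.1
clock: 35.6
tcp_pos: [0.6016, -0.2284, 0.07]
ee_rot: [3.139, 0.002, 1.694]
contact_force: [-7.5, 2.6, 18.7]
gripper_width: -0.0001
finger_force: 10.5
```

```bash
python3 -m inch '[[-1,[0,0,0.01],[0,0,0]],[-1,[0,0,0.01],[0,0,0]],[-1,[0,0,0.01],[0,0,0]]]'
python3 -m inch '[[-1,[0,0,-0.2],[0,0,0]],[-1,[0,0,-0.5],[0,0,0]],[-1,[0,0,-0.7],[0,0,0]],[-1,[0,0,-0.7],[0,0,0]],[-1,[0,0,-0.7],[0,0,0]]]'
cat > k.py <<'E'
from h import *
import sys
a,c=snap(sys.argv[1]);g=proj(c,[.6055,-.2282,.075]);x,y=map(int,g);p=cv2.cvtColor(a[y-25:y+25,x-25:x+25],cv2.COLOR_BGR2GRAY)
n,l,s,ce=cv2.connectedComponentsWithStats((p>185).astype(np.uint8));k=1+np.argmax(s[1:,4]);q=ce[k]+[x-25,y-25]
print(q,s[k],"off pred",proj(c,[.6057,-.2282,.08]),"on pred",proj(c,[.6057,-.2282,.070]))
E
python3 k.py k2
python3 -m inch '[[-1,[0.2,0,-0.1],[0,0,0]],[-1,[0.4,0,-0.2],[0,0,0]],[-1,[0.6,0,-0.3],[0,0,0]],[-1,[0.6,0,-0.3],[0,0,0]],[-1,[0.6,0,-0.3],[0,0,0]]]'
python3 k.py k3
python3 - <<'E'
from h import *
def f(n):
    a,c=load(n);g=proj(c,[.6055,-.2282,.075]);x,y=map(int,g);p=cv2.cvtColor(a[y-25:y+25,x-25:x+25],cv2.COLOR_BGR2GRAY)
    m,l,s,ce=cv2.connectedComponentsWithStats((p>185).astype(np.uint8));k=1+np.argmax(s[1:,4]);return c,ce[k]+[x-25,y-25]
print(tri([f('k2'),f('k3')]))
E
```

```text
clock: 35.85
tcp_pos: [0.6018, -0.2285, 0.0697]
ee_rot: [3.139, 0.002, 1.694]
contact_force: [-10.0, 2.4, 28.8]
gripper_width: 0.0003
finger_force: 15.4
clock: 36.27
tcp_pos: [0.6026, -0.2287, 0.1733]
ee_rot: [3.135, 0.003, 1.695]
contact_force: [0.0, -0.1, -0.9]
gripper_width: -0.0002
finger_force: 0.0
[279.3235 205.    ] [23 16  7 17 68] off pred [279.2013 208.8295] on pred [279.0689 205.2632]
clock: 36.73
tcp_pos: [0.5892, -0.1363, 0.2149]
ee_rot: [3.141, -0.001, 1.699]
contact_force: [0.0, -1.0, -0.8]
gripper_width: -0.0001
finger_force: 0.0Traceback (most recent call last):
  File "k.py", line 4, in <module>
    n,l,s,ce=cv2.connectedComponentsWithStats((p>185).astype(np.uint8));k=1+np.argmax(s[1:,4]);q=ce[k]+[x-25,y-25]
                                                                            ~~~~~~~~~^^^^^^^^^
    return _wrapfunc(a, 'argmax', axis=axis, out=out, **kwds)
    return bound(*args, **kwds)
ValueError: attempt to get argmax of an empty sequence
Traceback (most recent call last):
ValueError: attempt to get argmax of an empty sequence
```

The white line dropped to the "on" position (v=205.0, against 205.3 predicted for on and 208.8 for off), and the press ended on a stiff stop at 29 N. Before handing in, I'll recheck the rows from the same viewpoint as w15.

```bash
python3 -m inch '[[-1,[0.25,-0.08,0],[0,0,0]],[-1,[0.5,-0.16,-0.1],[0,0,0]],[-1,[0.75,-0.24,-0.13],[0,0,0]],[-1,[1,-0.33,-0.13],[0,0,0]],[-1,[1,-0.33,-0.13],[0,0,0]],[-1,[1,-0.33,-0.13],[0,0,0]]]'
python3 - <<'E'
from h import *
a,c=snap('w16');b,cb=load('w15')
for X,z in(([.5515,.1171],.085),([.5604,.0495],.085),([.5693,-.018],.085),([.4618,.1054],.06),([.4706,.0377],.06)):
    g=proj(cb,X+[z]);h=proj(c,X+[z]);x,y=g.round().astype(int)
    t=b[max(y-22,0):y+22,x-22:x+22];x2,y2=h.round().astype(int);o=np.array([max(x2-40,0),max(y2-40,0)])
    m=cv2.matchTemplate(a[o[1]:y2+40,o[0]:x2+40],t,cv2.TM_CCOEFF_NORMED);_,s,_,l=cv2.minMaxLoc(m)
    print(X,round(s,3),"shift px",np.array(l)+o+[22,min(22,y)]-h-(np.array([x,y])-g))
E
```

```text
clock: 37.28
tcp_pos: [0.5205, 0.0046, 0.2337]
ee_rot: [-3.14, 0.0, 1.697]
contact_force: [-0.3, 0.3, -0.1]
gripper_width: 0.0002
finger_force: 0.0
[0.5515, 0.1171] 0.789 shift px [0.1634 0.1034]
[0.5604, 0.0495] 0.869 shift px [-0.3847 -0.3651]
[0.5693, -0.018] 0.892 shift px [-0.     -0.3346]
[0.4618, 0.1054] 0.937 shift px [-0.0987  1.1129]
[0.4706, 0.0377] 0.936 shift px [0.0986 2.0155]
```

```bash
python3 -c "
from plant import r
print(r.close_job())"
```

```text
the job is handed in; nothing more can be done
None
```

I handed the job in at about 37 s of robot time: three rooks are on rook marks 1–3 and two pawns on pawn marks 1–2 (pawn 1 was knocked off its mark and put back), and the rocker reads on; the drum, tin and glass were never touched by a move, though I did not re-measure them, and no verdict came back.

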